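# Find the high point of a spare cam on the bench centres

## Task

Slide the green-lidded tin along the steel plate, without lifting or tipping it, out of the gauge's way and let go of it inside the yellow ring. Then slide the blue gauge carriage along its rails right up to its stop behind the brass cam, so that the sprung plunger bears on the cam. Last, turn the cam by the red knob until the gauge pointer stands at the highest reading the cam can give, let go and leave it there, with nothing else on the bench disturbed.

Things in the scene. Friction and masses are not known exactly. Their poses are not given: they have to be found in the camera images.
- bed: Dark steel plate, fixed, carrying centres, gauge, tin and ring. Origin on the table, z up, plate top at z 8 mm; it spans x -110 to 160, y -235 to 275 mm. x points from the knob side (near the robot) to the gauge side, y along the gauge rails, which lie at x 90. The tin starts at x 90 to 98, y -45 to 12 mm, between the carriage and its stop.
- cam_axis (a point): Fixed point on the spindle axis, amid the brass cam, 100 mm above the table, at the bed's (10, 0); axes as the bed's. The cam is a disc 64 mm across, 14 mm thick, its centre 8 mm off the spindle axis in an unknown direction. The grey centres that hold it stand at the bed's x -45 to 45, y -78 to 20 (upright at y -71 to -57, 145 mm high; two arms from it to y 17).
- knob_grip (a point): Grip point of the red knob on the upper end of the spindle, 78 mm along its axis from cam_axis. The axis (this frame's z, out of the knob) leans 25 degrees from vertical to the bed's -x, towards the robot. A bar 42 mm long (x), 12 thick (y); it ends 14 mm above this point, a 38 mm disc begins 20 mm below. Frame and cam turn with it, several turns either way; it stays where left (0.05 N m friction).
- carriage (a joint): Position of the blue gauge carriage along the bed's +y, m: 0 = against its stop with the plunger in line with the cam axis; starts at 0.095 to 0.125. About 3 N of friction. Its block spans the bed's x 60 to 120, 30 mm either way in y of the plunger line, 31 mm high; on it a post with the gauge, dial 52 mm across, top 172 mm above the table.
- carriage_grip (a point): Grip point on the orange post, 16 x 16 mm, standing on the carriage's low wing, 105 mm to the bed's +y of the plunger line. The post's top is 8 mm above this point and 88 mm above the table; it is free down to 50 mm below this point. The wing ends 21 mm beyond the post. Axes as the bed's; moves with the carriage.
- plunger (a joint): Travel of the gauge's sprung plunger, m: 0 = out, growing as the cam pushes it in (about 1 N). Ball end 10 mm across; it lies square to the spindle, on the bed's +x side. Carriage at its stop: 0.003 with the cam's low side at it, 0.0187 with the high side; with the high side at angle a from the plunger 8 cos a + sqrt(1369 - 64 sin^2 a) - 26 mm (to 0.3 mm).
- pointer (a joint): Red pointer on the white dial flat on top of the gauge, rad, clockwise seen from above, geared to the plunger at 80 rad per m: 0 = along the bed's +y (plunger out), 0.24 at the cam's low side, about 1.50 (the highest the cam can give) with its high side at the plunger. The scale runs from 0 to a red mark at 1.6.
- tin: Round metal tin with green lid, 79 mm across, origin at the centre of its underside, z up; lid top 50 mm above the origin. On top a black bar handle along the tin's x axis: 54 mm long, 12 mm wide (y), from 70 to 82 mm above the origin, free below between its two feet down to the lid. 0.5 to 0.9 kg; its nylon foot slides easily (about 0.3 friction).
- mark: Yellow painted ring on the plate, 80 mm inside and 92 mm outside diameter, flat; origin at its centre, on the plate's surface. The tin belongs centred here.
- bearing: Bystander, loose, leave alone: steel bearing ring, 52 mm across, 16 mm high, on the plate beside the centres; origin at the centre of its underside.
- spare_pulley: Bystander, loose, leave alone: small grooved aluminium pulley, 60 mm across, 32 mm high, on the plate to the left of the centres; origin at the centre of its underside.
- oil_bottle: Bystander, loose, leave alone: white bottle with red cap, 50 mm across, 130 mm high, on the table beside the plate; origin at the centre of its underside.
- jar: Bystander, loose, leave alone: amber jar, 64 mm across, 80 mm high, on the table on the other side of the plate; origin at the centre of its underside.
- carton: Bystander, loose, leave alone: cardboard box, 110 x 80 x 60 mm, on the table to the left; origin at the centre of its underside.
- screwdriver: Bystander, loose, leave alone: screwdriver lying on the plate in front of the centres, along y; origin at the centre of its underside.
- wrench: Bystander, loose, leave alone: wrench lying on the table to the right of the plate; origin at the centre of its underside.
There are look-alikes about, which are no part of the job. Leave any pink or purple look-alike of the tin alone.

How it is judged (in metres and radians):
On the way, in this order (a step that is already met when the one before it is completed fails the run):
1. the tin stands in the yellow ring, let go and at rest (horizontal distance between tin and mark below 0.014 m and angle between tin's own z axis and vertical below 0.06 rad and linear speed of tin below 0.02 m/s and contact force between the fingers and tin below 0.3 N), for 0.2 s.
2. the gauge carriage is at its stop (value of joint carriage below 0.005 m), for 0.2 s.
3. the pointer stands at its highest reading (value of joint pointer above 1.44 rad), for 0.2 s.
At the end, for the whole second after the job is handed in: The tin stands upright and at rest within 14 mm of the ring's centre, the carriage is within 5 mm of its stop, and the pointer rests above 1.44 rad (the highest possible is about 1.50) (horizontal distance between tin and mark below 0.014 m and angle between tin's own z axis and vertical below 0.06 rad and linear speed of tin below 0.02 m/s and value of joint carriage below 0.005 m and value of joint pointer above 1.44 rad and velocity of joint pointer between -0.1 and 0.1 rad/s); the robot touches nothing.
It fails at once if the tin is lifted off the plate or tipped (more than 10 mm up, or more than 0.25 rad over) (z of tin in the frame of bed above 0.018 m or angle between tin's own z axis and vertical above 0.25 rad).
It fails at once if a bystander is pushed more than 20 mm (distance of any of bearing, spare_pulley, oil_bottle, jar, carton, screwdriver, wrench from where it was at the start of the episode above 0.02 m).
It also fails if it takes over 72 s, if anything falls off the work surface, if the arm or the gripper's body presses on something with over 40 N, if the wrist force passes 120 N, or if a joint passes its speed limit or range.

## Robot

A 6-joint arm with a two-finger parallel gripper is mounted at the origin on the work surface. World frame = base frame: x ahead of the robot, y to its left, z up, the work surface at z = 0. Lengths are in m, angles in degrees, forces in N, time in s.
With the tool pointing down it reaches from about 0.3 to 0.75 m from the base axis. Payload 8.5 kg.
Tool frame: the origin (TCP) lies on the centre line of the jaws, within the pads' length; the fingertips stand env.tips_ahead ahead of it and the grasp point (between the pads) lies 8 mm behind it (env.tips_ahead is the distance from the TCP to the fingertips, in m); z points along the fingers, y is the direction in which the jaws open and shut (so a half turn about z gives the same grasp; the last joint's range is limited). The gripper opens to 85 mm and grips with 20 to 120 N. Pads are 22 mm wide; open, the fingers measure 114 mm over their backs; the gripper's body (76 mm by 85 mm) begins 54 mm behind the grasp point. The pads swing forward as they close: fully open they stand 13 mm farther back than shut.
Start: joints at [63.982, 21.807, 74.336, -0, 83.858, -12.336], TCP at [0.13, 0.534, 0.242] pointing down, gripper open.
Joint ranges: [-178.18, 178.18], [-50.72, 133.34], [12.68, 142.11], [-81.47, 261.47], [9.98, 163.14], [-165.26, 165.26]. Speed limits (degrees/s): [136.94, 136.94, 180, 180, 180, 180].

## Interface

Orientations are given as a 3x3 rotation matrix whose columns are the frame's x, y, z axes.
In Python, from rig import env gives the robot as it stands.
- The arm moves only by the tool servo_tool, never from a script. Its argument "commands" is a list of rows, each an object with "linear": the shift along the tool's x, y, z in mm, a list of three; "angular": the turn, a rotation vector about the tool's x, y, z in degrees, a list of three; "gripper": the opening, from -1 (shut) to 1 (fully open). In form: [{"linear": [x, y, z], "angular": [rx, ry, rz], "gripper": gripper}, ...]. A call has 1 to 20 rows; each row is the pose to reach, as a shift and turn from the pose commanded when the call began, along the tool's axes at that moment; what a row does not reach only later rows make up. A row lasts 1/10 s, in which the tool goes at most 50 mm and 8.59 degrees, less where a joint would pass 70% of its speed; a pose out of reach is approached as far as the arm can. A call with a gripper value outside its range is refused whole. The fingers move at their own pace and stop on an object; "force" is the grip in N (left out, the last holds). Time passes only in rows, so rows that repeat a pose let the fingers close. It gives the time, the measured TCP pose, the force and the opening at its end, in the units of the state.
- env.observe(): the state, without advancing time (a new reading comes with each control period).
- env.get_image(name): name is "scene" or "top" or "wrist"; returns a dict with "frame" (384x512x3 uint8, blue, green, red), "fx", "fy", "cx", "cy" (pixels), "cam_to_world" (4x4, takes a point from camera to world coordinates); the wrist camera has in their place "T_tool_cam" (4x4, takes a point from camera to tool coordinates, whose origin is the TCP and whose axes are the flange's). Camera axes: x right, y up, looking along -z (the intrinsics and any distortion apply to the point x, -y, -z); pixel columns grow to the right and rows downward; lengths in m; the calibration is good to about 2 mm. A picture is of the moment at which its call begins: read the wrist's pose just before it. There is no depth.
- env.close_job(): hands the job in, once; it reports no verdict.
Trained networks look in a picture, given as the dict that the camera call returned (one of the last four; its "shot" number tells which), for a name from the list of things; names that differ only in an ending like _2 or _b are one class to them, and where a whole thing is asked for, a point or a joint stands for the part that bears it (a point fixed in the world has none). Each returns a list of dicts, best first, with "confidence" (0 to 1); they miss things now and then, are a little off and sometimes report something else, mostly with a low value. They report only what shows in the picture. A call takes as long as a camera call. They do not tell look-alikes from the thing itself.
- env.trace(picture, query): "pixels" (384x512 bool, what is visible of it) and "extent" ([left, top, right, bottom] in pixels, round what is visible of it).
The state is a dict: "time_s": time; "q": joint angles; "qvel": joint speeds; "joint_efforts": joint torques, N m; "position": TCP position; "tool_rot": TCP orientation; "ft_force": force on the tool from outside, world axes, zero at the start; "wrist_torque": the same for the moment, N m; "grip_width": finger opening in m.
Only numpy, scipy, OpenCV 4.12 (cv2) and the standard library are available. Lean on these libraries where they do the work, as an engineer would, in place of code of your own. Each camera call takes 0.05 s, during which the arm holds its last target.

## Working session

There is one attempt and no reset: what is moved stays moved. The work goes in short steps, Python scripts to look and compute and a tool call to move; the robot and the scene stay as the last step left them, time stands still between calls to the robot, and variables do not carry over. Pictures are saved under pics/ and viewed, and the job is handed in when it is done.

Besides the shell and the picture viewer there is one more tool, called after ">>>" by a JSON object that holds its "fn" and its "kwargs", one argument or row to a line. servo_tool: Moves the arm, as the interface text tells. Its arguments: {"type":"object","properties":{"commands":{"type":"array","items":{"type":"object","properties":{"linear":{"type":"array","items":{"type":"number"}},"angular":{"type":"array","items":{"type":"number"}},"gripper":{"type":"number"}}}},"force":{"type":"number"}},"required":["commands"]}

```bash
ls; mkdir -p pics
python3 - <<'E'
from rig import env
import cv2
print(env.observe(), env.tips_ahead)
for n in("scene","top","wrist"):
    p=env.get_image(n); cv2.imwrite(f"pics/{n}0.png",p["frame"])
    print(n,{k:v for k,v in p.items() if k!="frame"})
E
```

```text
pics
{'time_s': 0.0, 'q': array([ 6.39824326e+01,  2.18428809e+01,  7.43844187e+01, -7.02012930e-04,
        8.38577311e+01, -1.23363686e+01]), 'qvel': array([-0.0146629 ,  0.11122648,  0.04899422, -0.02658092,  0.00471311,
       -0.06878123]), 'joint_efforts': array([ 1.55818096e-03, -4.48477650e+01, -2.31274921e+01, -1.27936860e-04,
        4.84044082e-03,  1.10092245e-05]), 'position': array([0.12997504, 0.53414356, 0.24169602]), 'tool_rot': array([[-9.71626999e-01,  2.36517579e-01, -6.40032917e-04],
       [ 2.36518248e-01,  9.71626124e-01, -1.33901341e-03],
       [ 3.05172492e-04, -1.45240105e-03, -9.99998899e-01]]), 'ft_force': array([-0.61660512, -0.48040905, -0.29395771]), 'wrist_torque': array([-0.04086897,  0.01013832, -0.02104915]), 'grip_width': 0.08538503457256155} 0.011
scene {'fx': 375.21257630438527, 'fy': 375.21257630438527, 'cx': 265.31386508941375, 'cy': 192.91646640604483, 'cam_to_world': array([[-0.18235043, -0.62040075,  0.76279174,  1.31675697],
       [ 0.98322807, -0.11245491,  0.14358434,  0.12919451],
       [-0.00330015,  0.77618091,  0.63050163,  0.7653
[... 239 characters left out ...]
-0.07268148,  0.49984475],
       [-0.99973564, -0.01857061, -0.01355684, -0.01303905],
       [-0.01486863,  0.0724245 ,  0.99726306,  1.06680627],
       [ 0.        ,  0.        ,  0.        ,  1.        ]]), 'shot': 2}
wrist {'fx': 280.05163096580713, 'fy': 280.05163096580713, 'cx': 254.75824550033317, 'cy': 190.03461219815247, 'T_tool_cam': array([[-6.72272457e-04,  9.61854693e-01,  2.73560044e-01,
         6.87907581e-02],
       [ 9.99999590e-01,  4.80808249e-04,  7.66941359e-04,
        -5.43044403e-04],
       [ 6.06156220e-04,  2.73560447e-01, -9.61854622e-01,
        -1.31961467e-01],
       [ 0.00000000e+00,  0.00000000e+00,  0.00000000e+00,
         1.00000000e+00]]), 'shot': 3}
```

View pics/scene0.png

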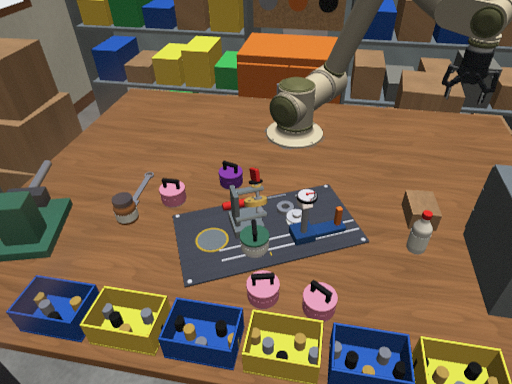

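View pics/top0.png

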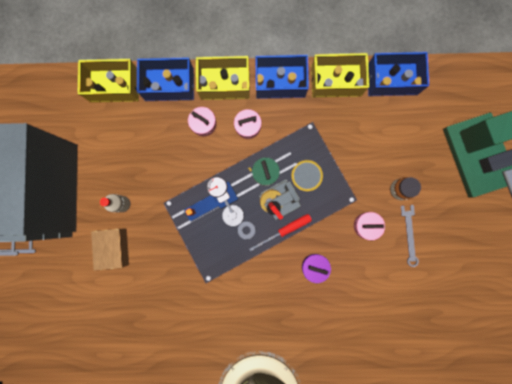

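View pics/wrist0.png

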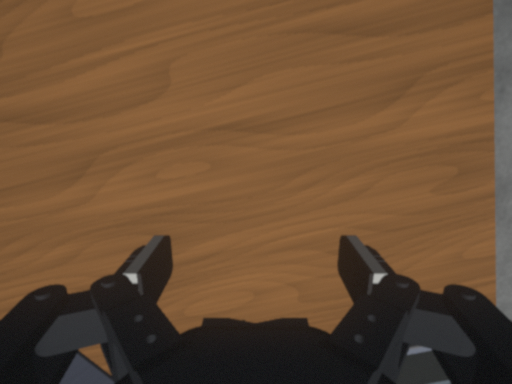

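Top view: the green tin is at about (265,170), the yellow ring at (307,176), the knob at (275,210), the blue carriage at (212,203) and its orange post at (188,212). The pink and purple tins are off the plate.

```bash
cat > h.py <<'E'
import numpy as np, cv2
from rig import env
def ray(p,u,v,T=None):
    T=p["cam_to_world"] if T is None else T
    d=np.array([(u-p["cx"])/p["fx"],-(v-p["cy"])/p["fy"],-1.])
    return T[:3,3],T[:3,:3]@d
def atz(p,u,v,z,T=None):
    o,d=ray(p,u,v,T); return o+d*(z-o[2])/d[2]
def proj(p,X,T=None):
    T=p["cam_to_world"] if T is None else T
    c=T[:3,:3].T@(np.asarray(X)-T[:3,3]); return np.array([p["cx"]+p["fx"]*c[0]/-c[2],p["cy"]-p["fy"]*c[1]/-c[2]])
E
python3 - <<'E'
from h import *
for n in("top","scene"):
    p=env.get_image(n)
    f=p["frame"]
    c=f[110:290,150:370] if n=="top" else f[150:290,160:380]
    cv2.imwrite(f"pics/{n}1.png",cv2.resize(c,None,fx=3.3,fy=3.3,interpolation=cv2.INTER_CUBIC))
    for q in("bed","tin","mark","carriage","carriage_grip","knob_grip","pointer","bearing","spare_pulley","screwdriver"):
        for r in env.trace(p,q)[:5]:
            m=r["pixels"]; ys,xs=np.nonzero(m)
            print(n,q,round(r["confidence"],2),r["extent"],len(xs),xs.mean().round(1),ys.mean().round(1))
            if q=="bed":
                print(cv2.boxPoints(cv2.minAreaRect(np.c_[xs,ys].astype(np.float32))))
                np.save(f"bed_{n}.npy",m); break
E
```

```text
top bed 0.69 [163.7, 122.2, 358.3, 282.0] 13800 256.7 203.5
[[160.789   202.03671]
 [314.2248  119.41745]
 [358.40826 201.4725 ]
 [204.97247 284.09177]]
top tin 0.92 [354.4, 212.1, 383.4, 239.4] 647 369.0 225.8
top tin 0.89 [254.8, 156.9, 277.8, 187.9] 594 265.1 171.4
top tin 0.75 [303.4, 252.7, 331.8, 282.4] 687 315.9 268.2
top tin 0.7 [191.4, 108.1, 217.8, 137.4] 665 202.2 121.2
top tin 0.69 [234.7, 110.7, 259.1, 139.0] 635 247.4 123.9
top mark 0.66 [292.1, 157.1, 324.7, 190.2] 762 307.0 175.6
top carriage 0.59 [182.0, 178.3, 235.7, 217.3] 1012 212.7 197.8
top carriage_grip 0.69 [183.2, 177.8, 239.4, 223.3] 1077 213.5 198.6
top knob_grip 0.83 [260.1, 189.9, 281.9, 218.5] 420 270.7 202.9
top pointer 0.38 [163.9, 125.4, 353.8, 281.7] 13372 256.2 203.6
top bearing 0.71 [240.7, 220.7, 253.1, 240.0] 220 246.2 229.5
top spare_pulley 0.65 [223.6, 206.4, 241.6, 224.8] 273 233.0 215.8
top spare_pulley 0.41 [291.6, 159.2, 324.3, 189.8] 696 306.6 175.1
top screwdriver 0.41 [184.6, 175.9, 239.6, 220.1] 1100 213.2 198.7
scene bed 0.67 [244.8, 168.4, 265.4, 204.9] 359 255.5 190.2
[[244.20894 204
[... 215 characters left out ...]
03.4, 281.6, 336.4, 319.2] 1058 319.0 300.5
scene tin 0.68 [247.8, 270.7, 282.1, 311.4] 1118 263.4 288.8
scene mark 0.58 [198.6, 228.2, 230.6, 253.4] 627 211.7 239.3
scene mark 0.15 [290.4, 186.2, 348.4, 244.7] 1542 312.5 219.8
scene carriage 0.93 [287.7, 188.9, 348.6, 244.1] 1483 312.3 220.4
scene carriage_grip 0.96 [287.2, 190.2, 345.6, 245.3] 1392 312.2 220.2
scene knob_grip 0.59 [243.8, 166.8, 269.0, 206.3] 421 255.5 190.3
scene bearing 0.64 [276.3, 199.6, 293.2, 216.2] 200 284.3 207.1
scene spare_pulley 0.65 [290.5, 210.4, 300.5, 222.5] 211 293.6 216.0
scene screwdriver 0.73 [172.4, 164.9, 367.9, 288.3] 10814 264.7 230.9
scene screwdriver 0.45 [220.1, 195.0, 242.8, 209.2] 98 230.8 204.2
```

View pics/top1.png

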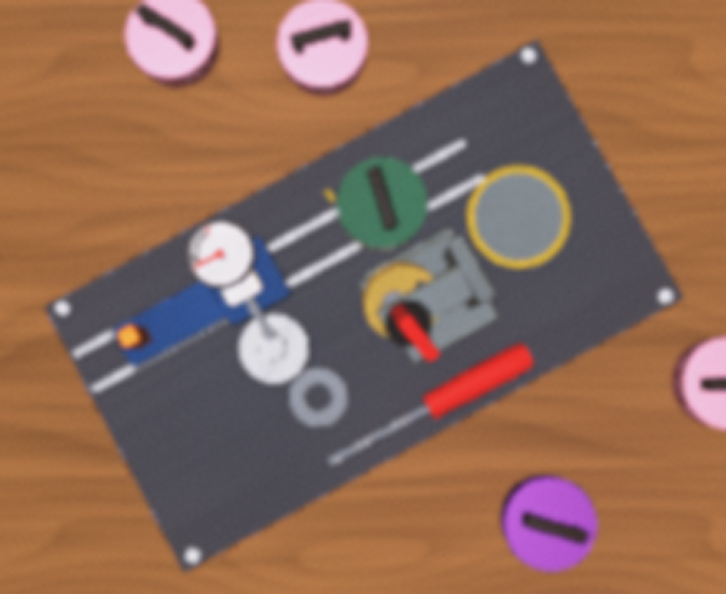

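View pics/scene1.png

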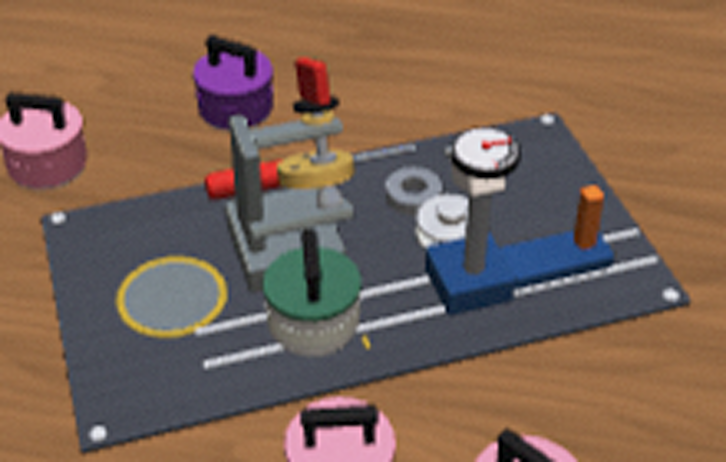

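```bash
cat >> h.py <<'E'
def B(bp,X):
    x,y,a=bp; X=np.asarray(X,float); c,s=np.cos(a),np.sin(a)
    return np.array([x+c*X[0]-s*X[1],y+s*X[0]+c*X[1],X[2]])
def Binv(bp,X):
    x,y,a=bp; c,s=np.cos(a),np.sin(a); d=np.asarray(X)[:2]-[x,y]
    return np.array([c*d[0]+s*d[1],-s*d[0]+c*d[1],X[2]])
E
python3 - <<'E'
from h import *
from scipy.optimize import least_squares
pt=env.get_image("top"); ps=env.get_image("scene")
cor=np.array([[160,275,8],[160,-235,8],[-110,-235,8],[-110,275,8]])/1000
tc=(np.array([[47,303],[538,41],[681,296],[183,570]])+.5)/3.3-.5+[150,110]
sc=(np.array([[690,298],[83,451],[42,213],[560,113]])+.5)/3.3-.5+[160,150]
def f(b,w=(1,1)):
    return np.r_[[w[0]*(proj(pt,B(b,c))-t) for c,t in zip(cor,tc)],[w[1]*(proj(ps,B(b,c))-t) for c,t in zip(cor,sc)]].ravel()
for w in((1,1),(1,0),(0,1)):
    r=least_squares(f,[.45,0,.5],args=(w,)); print(r.x,np.degrees(r.x[2]),r.fun.round(1))
    if w==(1,1): bp=r.x; np.save("bp.npy",bp)
def t2(U,V): return (U+.5)/3.3-.5+150,(V+.5)/3.3-.5+110
def s2(U,V): return (U+.5)/3.3-.5+160,(V+.5)/3.3-.5+150
mm=lambda X:(1000*X).round(1)
def show(n,p,uv,z):
    X=atz(p,*uv,z); print(n,mm(X),"bed",mm(Binv(bp,X)))
show("lid top",pt,t2(382,201),.058)
show("handle a",pt,t2(374,172),.09); show("handle b",pt,t2(390,227),.09)
show("ring top",pt,t2(519,217),.008); show("ring scene",ps,s2(172,296),.008)
show("lid scene",ps,s2(312,285),.058); 
show("post top",pt,t2(130,336),.088); show("post scene",ps,s2(592,191),.088)
show("dial",pt,t2(220,252),.172);show("dial s",ps,s2(486,151),.172)
k=B(bp,[.010-.078*np.sin(np.radians(25)),0,.1+.078*np.cos(np.radians(25))]); print("knob",mm(k))
for q in [k,B(bp,[.01,0,.1])]:
  print((proj(pt,q)-[150,110])*3.3,(proj(ps,q)-[160,150])*3.3)
for n,uv in dict(pulley=(233,215.8),bearing=(246.5,229.8)).items(): show(n,pt,uv,.01)
E
```

```text
[ 0.54304404 -0.03934327  0.47956798] 27.477221386468294 [-1.7  1.  -0.1 -0.7  1.3  1.  -0.4  1.3  0.9  1.5 -1.1  0.  -0.5  1.
 -0.6  0.3]
[ 0.54497577 -0.04002775  0.47740348] 27.35320476434008 [-1.4  0.1  0.3 -1.3  1.5  0.5 -0.4  0.5  0.   0.  -0.   0.  -0.   0.
 -0.   0. ]
[ 0.54005293 -0.03899059  0.483521  ] 27.703712397014563 [-0.   0.  -0.   0.   0.   0.  -0.   0.   1.   0.5 -0.2 -0.7 -0.1  0.5
 -0.7 -0.4]
lid top [640.6 -28.9  58. ] bed [ 91.3 -35.7  58. ]
handle a [660.6 -22.2  90. ] bed [112.2 -39.   90. ]
handle b [614.2 -34.6  90. ] bed [ 65.3 -28.6  90. ]
ring top [ 630.6 -152.5    8. ] bed [  25.5 -140.8    8. ]
ring scene [ 628.3 -152.4    8. ] bed [  23.5 -139.7    8. ]
lid scene [642.2 -27.9  58. ] bed [ 93.3 -35.6  58. ]
post top [527.7 182.7  88. ] bed [ 88.8 204.1  88. ]
post scene [523.6 184.5  88. ] bed [ 86.  207.6  88. ]
dial [588.   96.9 172. ] bed [102.7 100.2 172. ]
dial s [590.1  97.7 172. ] bed [105.   99.8 172. ]
knob [522.7 -49.9 170.7]
[413.6503811  333.23985274] [311.4077491  78.6157355]
[390.77197133 300.07964943] [324.00198878 169.98568487]
pulley [514.8  68.5  10. ] bed [ 24.7 108.7  10. ]
bearing [473.1  29.3  10. ] bed [-30.4  93.2  10. ]
```

```bash
cat >> h.py <<'E'
from scipy.spatial.transform import Rotation as Rn
def Rdown(yaw_y, ):  # tool z down, tool y at world angle (deg)
    a=np.radians(yaw_y); y=np.array([np.cos(a),np.sin(a),0]); z=np.array([0,0,-1.]); return np.c_[np.cross(y,z),y,z]
def delta(P,R):
    s=env.observe(); R0=s["tool_rot"]
    print("lin",(1000*R0.T@(np.array(P)-s["position"])).round(1),"ang",np.degrees(Rn.from_matrix(R0.T@R).as_rotvec()).round(1))
def wrist(name=None):
    s=env.observe(); p=env.get_image("wrist"); T=np.eye(4); T[:3,:3]=s["tool_rot"];T[:3,3]=s["position"]
    p["cam_to_world"]=T@p["T_tool_cam"]
    if name: cv2.imwrite(f"pics/{name}.png",p["frame"])
    return p
E
python3 - <<'E'
from h import *
delta([.641,-.0285,.235],Rdown(105))
E
```

```text
lin [-629.6 -426.     7.3] ang [  0.    0.  -28.7]
```

>>> {"fn": "servo_tool", "kwargs": {
  "commands": [
    {"linear": [-630, -426, 7], "angular": [0, 0, -28.7], "gripper": 0},
    {"linear": [-630, -426, 7], "angular": [0, 0, -28.7], "gripper": 0},
    {"linear": [-630, -426, 7], "angular": [0, 0, -28.7], "gripper": 0},
    {"linear": [-630, -426, 7], "angular": [0, 0, -28.7], "gripper": 0},
    {"linear": [-630, -426, 7], "angular": [0, 0, -28.7], "gripper": 0},
    {"linear": [-630, -426, 7], "angular": [0, 0, -28.7], "gripper": 0},
    {"linear": [-630, -426, 7], "angular": [0, 0, -28.7], "gripper": 0},
    {"linear": [-630, -426, 7], "angular": [0, 0, -28.7], "gripper": 0},
    {"linear": [-630, -426, 7], "angular": [0, 0, -28.7], "gripper": 0},
    {"linear": [-630, -426, 7], "angular": [0, 0, -28.7], "gripper": 0},
    {"linear": [-630, -426, 7], "angular": [0, 0, -28.7], "gripper": 0},
    {"linear": [-630, -426, 7], "angular": [0, 0, -28.7], "gripper": 0},
    {"linear": [-630, -426, 7], "angular": [0, 0, -28.7], "gripper": 0},
    {"linear": [-630, -426, 7], "angular": [0, 0, -28.7], "gripper": 0},
    {"linear": [-630, -426, 7], "angular": [0, 0, -28.7], "gripper": 0},
    {"linear": [-630, -426, 7], "angular": [0, 0, -28.7], "gripper": 0},
    {"linear": [-630, -426, 7], "angular": [0, 0, -28.7], "gripper": 0},
    {"linear": [-630, -426, 7], "angular": [0, 0, -28.7], "gripper": 0},
    {"linear": [-630, -426, 7], "angular": [0, 0, -28.7], "gripper": 0},
    {"linear": [-630, -426, 7], "angular": [0, 0, -28.7], "gripper": 0}
  ]
}}

```text
time_s: 3.35
position: [0.641, -0.0275, 0.2359]
tool_rot: [[-0.966, -0.26, 0.0], [-0.26, 0.966, -0.0], [-0.0, -0.0, -1.0]]
ft_force: [-0.9, -0.7, 0.7]
grip_width: 0.043
```

Run:
```python
from h import *
s=env.observe(); print(s["time_s"],s["position"],s["grip_width"])
p=wrist("w1")
for r in env.trace(p,"tin"): print(r["confidence"],r["extent"])
bp=np.load("bp.npy")
for n,X in dict(tin=[.641,-.0285,.09]).items(): print(n,proj(p,X))
```

```text
3.35 [ 0.64095116 -0.02747631  0.23585107] 0.042957948503970805
0.97 [217.8, 136.3, 286.5, 206.7]
0.82 [230.0, 244.6, 292.5, 310.0]
0.65 [351.1, 274.4, 370.6, 343.2]
0.33 [48.0, 0.0, 501.3, 242.1]
tin [254.72436291 180.54017009]
```

View pics/w1.png

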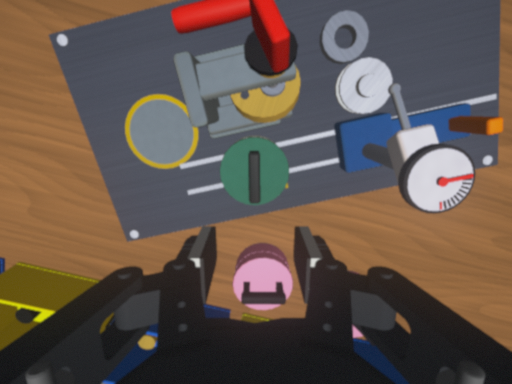

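Run:
```python
from h import *
p=wrist(); bp=np.load("bp.npy"); f=p["frame"]
cv2.imwrite("pics/w1c.png",cv2.resize(f[0:260,110:400],None,fx=2.3,fy=2.3,interpolation=cv2.INTER_CUBIC))
mm=lambda X:(1000*X).round(1)
for n,uv,z in [("ha",(254.2,152),.09),("hb",(254.5,203),.082),("hmid",(254.3,177),.09),("lid",(254.7,171),.058),("ring",(161.5,131),.008),("post",(494,125.5),.088)]:
    X=atz(p,*uv,z); print(n,mm(X),mm(Binv(bp,X)))
for r in env.trace(p,"mark")+env.trace(p,"tin")[:1]:
    m=r["pixels"].astype(np.uint8); c=max(cv2.findContours(m,0,2)[0],key=len); print(r["confidence"],cv2.fitEllipse(c))
print(proj(p,B(bp,[.01,0,.1])),proj(p,B(bp,[.01-.078*np.sin(np.radians(25)),0,.1+.078*np.cos(np.radians(25))])))
```

```text
ha [613.1 -36.8  90. ] [ 63.3 -30.1  90. ]
hb [667.2 -22.   82. ] [118.1 -41.9  82. ]
hmid [637.7 -30.2  90. ] [ 88.2 -35.5  90. ]
lid [638.2 -29.6  58. ] [ 88.9 -35.3  58. ]
ring [ 629.3 -153.7    8. ] [  23.7 -141.2    8. ]
post [527.8 182.1  88. ] [ 88.7 203.5  88. ]
0.57 ((280.8390808105469, 109.5401382446289), (240.321533203125, 493.0820007324219), 86.828857421875)
0.56 ((160.65170288085938, 131.92393493652344), (67.4837646484375, 76.92431640625), 142.02947998046875)
0.66 ((262.0428771972656, 277.3375549316406), (59.80453872680664, 68.3914794921875), 172.36216735839844)
[274.02986006  88.66144644] [271.06968323  25.78962571]
```

View pics/w1c.png

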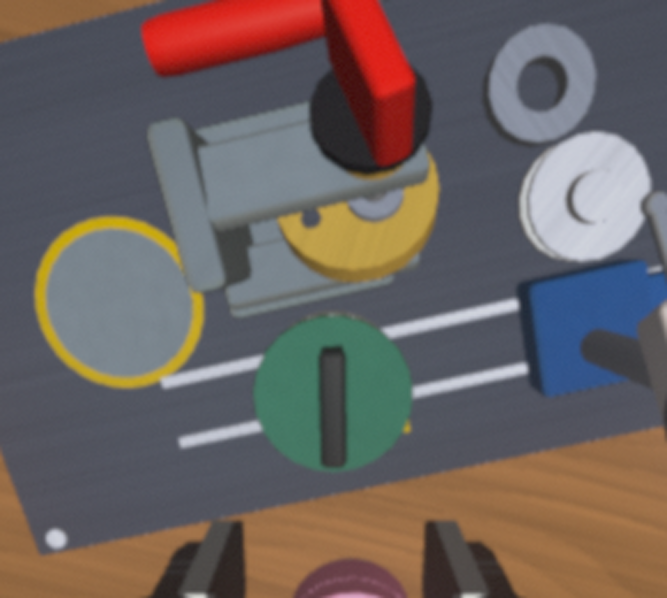

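>>> {"fn": "servo_tool", "kwargs": {
  "commands": [
    {"linear": [-6, -1, 40], "angular": [0, 0, 0], "gripper": 0},
    {"linear": [-6, -1, 80], "angular": [0, 0, 0], "gripper": 0},
    {"linear": [-6, -1, 115], "angular": [0, 0, 0], "gripper": 0},
    {"linear": [-6, -1, 140], "angular": [0, 0, 0], "gripper": 0},
    {"linear": [-6, -1, 157], "angular": [0, 0, 0], "gripper": 0},
    {"linear": [-6, -1, 157], "angular": [0, 0, 0], "gripper": 0},
    {"linear": [-6, -1, 157], "angular": [0, 0, 0], "gripper": 0},
    {"linear": [-6, -1, 157], "angular": [0, 0, 0], "gripper": 0}
  ],
  "force": 30
}}

```text
time_s: 4.4
position: [0.6481, -0.028, 0.0798]
tool_rot: [[-0.966, -0.259, 0.002], [-0.259, 0.966, -0.001], [-0.002, -0.001, -1.0]]
ft_force: [-0.1, -0.8, 0.8]
grip_width: 0.0431
```

Run:
```python
from h import *
s=env.observe(); print(s["time_s"],s["position"],s["grip_width"],s["ft_force"])
p=wrist("w2")
p=env.get_image("scene"); cv2.imwrite("pics/s2.png",cv2.resize(p["frame"][130:290,160:380],None,fx=3.3,fy=3.3))
```

```text
4.4 [ 0.64812336 -0.02804923  0.07979187] 0.04311486355569232 [-0.11998618 -0.83067189  0.80607021]
```

View pics/w2.png

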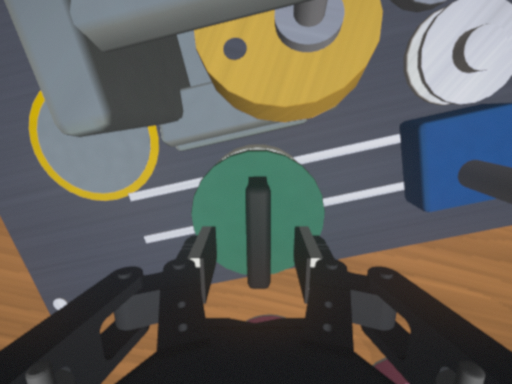

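View pics/s2.png

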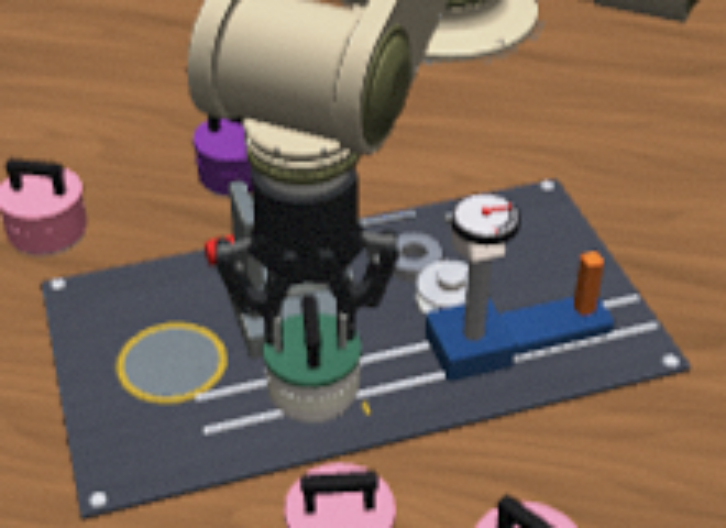

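>>> {"fn": "servo_tool", "kwargs": {
  "commands": [
    {"linear": [0, 0, 0], "angular": [0, 0, 0], "gripper": -1},
    {"linear": [0, 0, 0], "angular": [0, 0, 0], "gripper": -1},
    {"linear": [0, 0, 0], "angular": [0, 0, 0], "gripper": -1},
    {"linear": [0, 0, 0], "angular": [0, 0, 0], "gripper": -1},
    {"linear": [0, 0, 0], "angular": [0, 0, 0], "gripper": -1},
    {"linear": [0, 0, 0], "angular": [0, 0, 0], "gripper": -1}
  ],
  "force": 30
}}

```text
time_s: 5.1
position: [0.6477, -0.0278, 0.0786]
tool_rot: [[-0.966, -0.259, 0.001], [-0.259, 0.966, 0.0], [-0.001, -0.0, -1.0]]
ft_force: [1.3, 2.5, 1.9]
grip_width: 0.0111
```

Run:
```python
from h import *
bp=np.load("bp.npy")
s=env.observe(); print(s["time_s"],s["position"],s["grip_width"],s["ft_force"])
p=wrist("w3")
mm=lambda X:(1000*X).round(1)
for n,uv,z in [("ring",(95,139),.008)]: print(mm(atz(p,*uv,z)))
R0=s["tool_rot"]; tin=Binv(bp,[.640,-.0292,.008]); print("tin",mm(tin))
ring=Binv(bp,[.6295,-.153,.008]); print("ring",mm(ring))
for w in [[.095,-.07],[.095,-.135],[ring[0],ring[1]]]:
    d=B(bp,[*w,0])-B(bp,[tin[0],tin[1],0]); print(mm(d),mm(R0.T@d))
```

```text
5.1 [ 0.6477399  -0.02777633  0.07858185] 0.011079307004164358 [1.34251642 2.48913751 1.89160193]
[ 629.7 -151.8    8. ]
tin [ 90.7 -35.7   8. ]
ring [  24.3 -140.7    8. ]
[ 19.6 -28.4   0. ] [-11.6 -32.5   0. ]
[ 49.6 -86.1   0. ] [-25.6 -96.    0. ]
[ -10.5 -123.8    0. ] [  42.2 -116.8   -0. ]
```

View pics/w3.png

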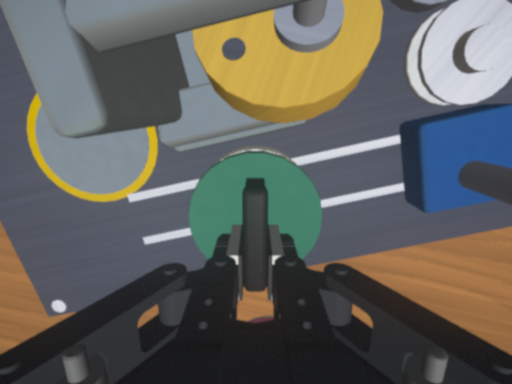

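>>> {"fn": "servo_tool", "kwargs": {
  "commands": [
    {"linear": [-4, -8, 0], "angular": [0, 0, 0], "gripper": -1},
    {"linear": [-8, -20, 0], "angular": [0, 0, 0], "gripper": -1},
    {"linear": [-11, -32, 0], "angular": [0, 0, 0], "gripper": -1},
    {"linear": [-14, -45, 0], "angular": [0, 0, 0], "gripper": -1},
    {"linear": [-17, -58, 0], "angular": [0, 0, 0], "gripper": -1},
    {"linear": [-20, -71, 0], "angular": [0, 0, 0], "gripper": -1},
    {"linear": [-23, -84, 0], "angular": [0, 0, 0], "gripper": -1},
    {"linear": [-24, -94, 0], "angular": [0, 0, 0], "gripper": -1},
    {"linear": [-18, -99, 0], "angular": [0, 0, 0], "gripper": -1},
    {"linear": [-8, -103, 0], "angular": [0, 0, 0], "gripper": -1},
    {"linear": [4, -107, 0], "angular": [0, 0, 0], "gripper": -1},
    {"linear": [16, -111, 0], "angular": [0, 0, 0], "gripper": -1},
    {"linear": [26, -114, 0], "angular": [0, 0, 0], "gripper": -1},
    {"linear": [34, -116, 0], "angular": [0, 0, 0], "gripper": -1},
    {"linear": [40, -117, 0], "angular": [0, 0, 0], "gripper": -1},
    {"linear": [42, -117, 0], "angular": [0, 0, 0], "gripper": -1},
    {"linear": [42, -117, 0], "angular": [0, 0, 0], "gripper": -1},
    {"linear": [42, -117, 0], "angular": [0, 0, 0], "gripper": -1}
  ]
}}

```text
time_s: 6.95
position: [0.6376, -0.1527, 0.0785]
tool_rot: [[-0.966, -0.259, 0.001], [-0.259, 0.966, -0.002], [-0.0, -0.002, -1.0]]
ft_force: [3.6, -2.9, 4.8]
grip_width: 0.0114
```

Run:
```python
from h import *
s=env.observe(); print(s["time_s"],s["position"],s["grip_width"],s["ft_force"])
p=wrist("w4")
for n in ("scene","top"):
    p=env.get_image(n); f=p["frame"]
    c=f[150:290,160:380] if n=="scene" else f[110:290,150:370]
    cv2.imwrite(f"pics/{n}4.png",cv2.resize(c,None,fx=3.3,fy=3.3,interpolation=cv2.INTER_CUBIC))
```

```text
6.95 [ 0.63761962 -0.15273846  0.07849262] 0.011398257167820572 [ 3.57874577 -2.85468133  4.8119242 ]
```

View pics/w4.png

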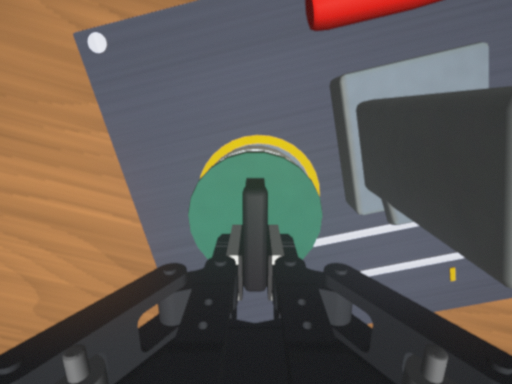

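View pics/scene4.png

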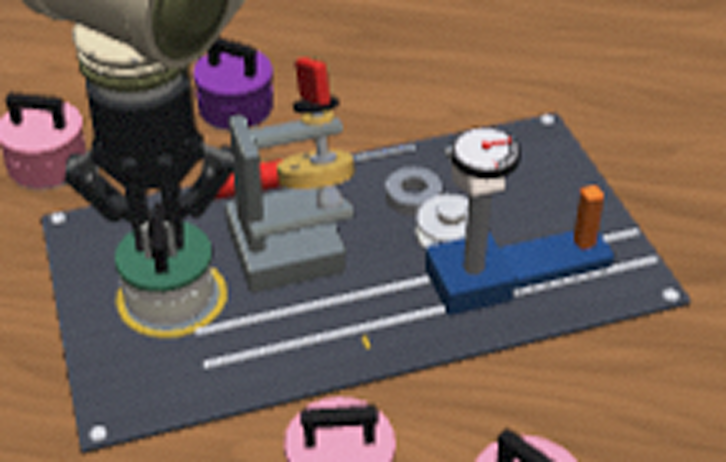

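Run:
```python
from h import *
p=wrist(); f=p["frame"].astype(int)
b,g,r=f[...,0],f[...,1],f[...,2]
m=(r>170)&(g>140)&(b<90); m[:120]=0; m[210:]=0; m[:,:180]=0; m[:,340:]=0
ys,xs=np.nonzero(m)
P=np.array([atz(p,x,y,.008)[:2] for x,y in zip(xs,ys)])
from scipy.optimize import least_squares
# yellow visible band: use outer boundary: topmost pixels per column
Q=np.array([atz(p,x,ys[xs==x].min()-.5,.008)[:2] for x in np.unique(xs)])
s=least_squares(lambda c:np.hypot(*(Q-c).T)-.046,[.63,-.153]); print("ring",s.x,abs(s.fun).max())
for z in (.058,):
  L=[atz(p,*uv,z)[:2] for uv in ((189,213),(322,213),(256,151))]; print(np.array(L), "lidlat",(L[0]+L[1])/2, "dia",np.hypot(*(L[0]-L[1])))
s=env.observe(); print(s["position"])
```

```text
ring [ 0.63082406 -0.15295893] 0.00042733711588487794
[[ 0.63613476 -0.19345884]
 [ 0.61616695 -0.11902479]
 [ 0.59137555 -0.1652676 ]] lidlat [ 0.62615086 -0.15624181] dia 0.07706582253327858
[ 0.6375573  -0.15259836  0.07850921]
```

>>> {"fn": "servo_tool", "kwargs": {
  "commands": [
    {"linear": [0, 2, 0], "angular": [0, 0, 0], "gripper": -1},
    {"linear": [0, 2, 0], "angular": [0, 0, 0], "gripper": -1},
    {"linear": [0, 2, 0], "angular": [0, 0, 0], "gripper": 0},
    {"linear": [0, 2, 0], "angular": [0, 0, 0], "gripper": 0},
    {"linear": [0, 2, 0], "angular": [0, 0, 0], "gripper": 0},
    {"linear": [0, 2, 0], "angular": [0, 0, 0], "gripper": 0},
    {"linear": [0, 2, -15], "angular": [0, 0, 0], "gripper": 0},
    {"linear": [0, 2, -50], "angular": [0, 0, 0], "gripper": 0},
    {"linear": [0, 2, -90], "angular": [0, 0, 0], "gripper": 0},
    {"linear": [0, 2, -130], "angular": [0, 0, 0], "gripper": 0},
    {"linear": [0, 2, -157], "angular": [0, 0, 0], "gripper": 0},
    {"linear": [0, 2, -157], "angular": [0, 0, 0], "gripper": 0}
  ]
}}

```text
time_s: 8.35
position: [0.6377, -0.1501, 0.2398]
tool_rot: [[-0.966, -0.259, 0.007], [-0.259, 0.966, -0.003], [-0.006, -0.005, -1.0]]
ft_force: [0.5, -0.6, 0.5]
grip_width: 0.0427
```

Run:
```python
from h import *
bp=np.load("bp.npy"); mm=lambda X:(1000*X).round(1)
s=env.observe(); print(s["time_s"],s["position"],s["grip_width"],s["ft_force"])
p=wrist("w5")
p=env.get_image("top"); f=p["frame"]
cv2.imwrite("pics/top5.png",cv2.resize(f[110:290,150:370],None,fx=3.3,fy=3.3,interpolation=cv2.INTER_CUBIC))
# post target
post=[.5265,.1832,.080]; print("post axis y",B(bp,[0,1,0])-B(bp,[0,0,0]))
print(proj(p,[.5277,.1825,.088]))
```

```text
8.35 [ 0.63766944 -0.15012312  0.23979225] 0.04267192300151983 [ 0.48544169 -0.63657784  0.48805574]
post axis y [-0.46139594  0.88719434  0.        ]
[189.11902652 211.45913233]
```

View pics/w5.png

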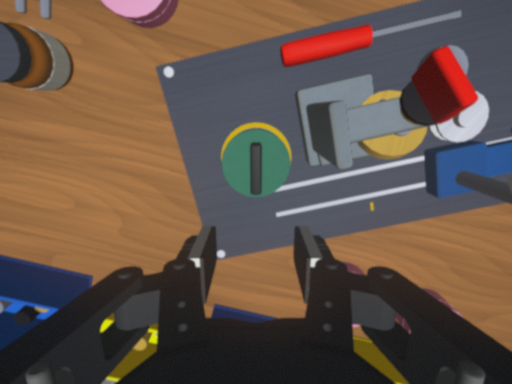

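View pics/top5.png

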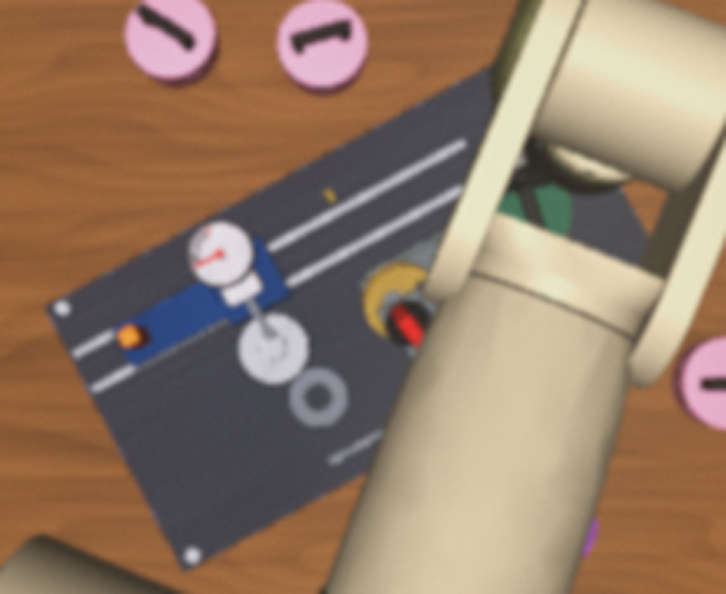

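Run:
```python
from h import *
delta([.527,.183,.235],Rdown(117.5))
```

```text
lin [1.950e+01 3.498e+02 2.000e-01] ang [  0.   -0.  -12.5]
```

>>> {"fn": "servo_tool", "kwargs": {
  "commands": [
    {"linear": [19.5, 350, 0], "angular": [0, 0, -12.5], "gripper": 0},
    {"linear": [19.5, 350, 0], "angular": [0, 0, -12.5], "gripper": 0},
    {"linear": [19.5, 350, 0], "angular": [0, 0, -12.5], "gripper": 0},
    {"linear": [19.5, 350, 0], "angular": [0, 0, -12.5], "gripper": 0},
    {"linear": [19.5, 350, 0], "angular": [0, 0, -12.5], "gripper": 0},
    {"linear": [19.5, 350, 0], "angular": [0, 0, -12.5], "gripper": 0},
    {"linear": [19.5, 350, 0], "angular": [0, 0, -12.5], "gripper": 0},
    {"linear": [19.5, 350, 0], "angular": [0, 0, -12.5], "gripper": 0},
    {"linear": [19.5, 350, 0], "angular": [0, 0, -12.5], "gripper": 0},
    {"linear": [19.5, 350, 0], "angular": [0, 0, -12.5], "gripper": 0}
  ]
}}

```text
time_s: 9.45
position: [0.5273, 0.1822, 0.2344]
tool_rot: [[-0.887, -0.461, -0.002], [-0.461, 0.887, -0.001], [0.002, 0.0, -1.0]]
ft_force: [-0.4, -0.2, 0.2]
grip_width: 0.0429
```

Run:
```python
from h import *
bp=np.load("bp.npy"); mm=lambda X:(1000*X).round(1)
s=env.observe(); print(s["time_s"],s["position"],s["grip_width"],s["ft_force"])
p=wrist("w6")
print(proj(p,[.5275,.1825,.088]))
p=env.get_image("top"); f=p["frame"]
cv2.imwrite("pics/top6.png",cv2.resize(f[110:290,150:370],None,fx=3.3,fy=3.3,interpolation=cv2.INTER_CUBIC))
```

```text
9.45 [0.52733162 0.18215568 0.23437181] 0.042946675134850155 [-0.35352695 -0.21087356  0.19641056]
[255.86967424 181.40789059]
```

View pics/w6.png

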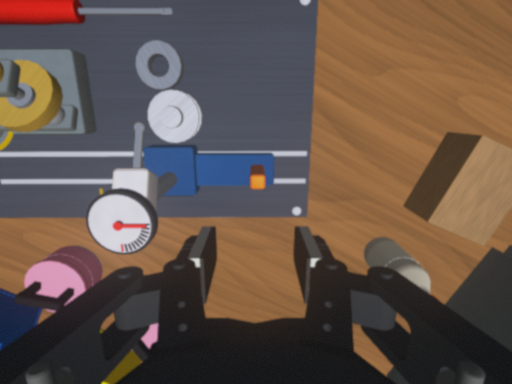

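View pics/top6.png

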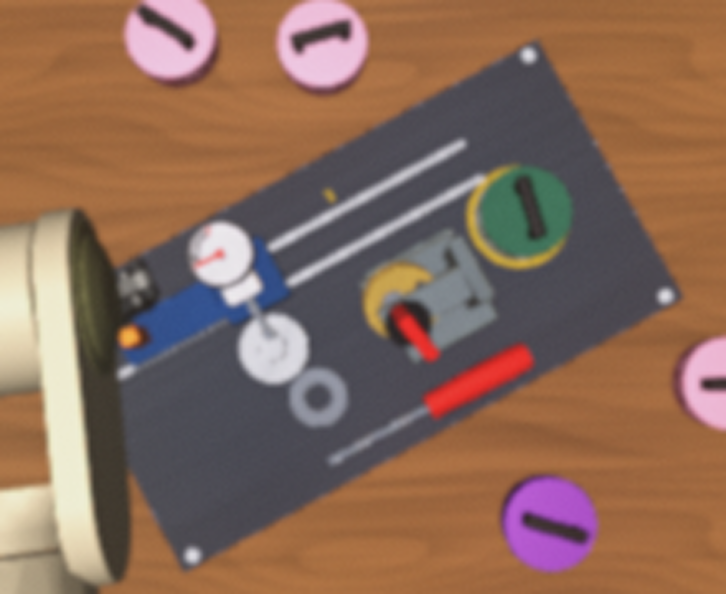

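Run:
```python
from h import *
p=env.get_image("top")
t=lambda U,V:((U+.5)/3.3-.5+150,(V+.5)/3.3-.5+110)
print("tin",atz(p,*t(525.5,211),.058),"ring",atz(p,*t(519,217),.008))
f=p["frame"]; m=cv2.inRange(f,(60,80,0),(140,140,80))
for r in env.trace(p,"tin"):
    e=r["extent"]
    if 290<e[0]<320 and e[1]<190:
        m=r["pixels"].astype(np.uint8); c=max(cv2.findContours(m,0,2)[0],key=len); el=cv2.fitEllipse(c); print(el, atz(p,*el[0],.058))
p=wrist(); print("post",atz(p,258,182.5,.088))
delta([.5278,.1822,.0725],Rdown(117.5))
```

```text
tin [ 0.62950515 -0.15166338  0.058     ] ring [ 0.63061381 -0.15254763  0.008     ]
((308.67010498046875, 174.0897979736328), (27.068132400512695, 28.65087127685547), 57.9650764465332) [ 0.62809723 -0.15099151  0.058     ]
post [0.52810355 0.1849434  0.088     ]
lin [-3.000e-01 -1.000e-01  1.626e+02] ang [ 0.  -0.  -0.1]
```

Tin is within about 3 mm of the ring centre. Next I grip the post.

>>> {"fn": "servo_tool", "kwargs": {
  "commands": [
    {"linear": [-1, 1, 45], "angular": [0, 0, 0], "gripper": 0},
    {"linear": [-1, 1, 85], "angular": [0, 0, 0], "gripper": 0},
    {"linear": [-1, 1, 120], "angular": [0, 0, 0], "gripper": 0},
    {"linear": [-1, 1, 145], "angular": [0, 0, 0], "gripper": 0},
    {"linear": [-1, 1, 163], "angular": [0, 0, 0], "gripper": 0},
    {"linear": [-1, 1, 163], "angular": [0, 0, 0], "gripper": 0},
    {"linear": [-1, 1, 163], "angular": [0, 0, 0], "gripper": -1},
    {"linear": [-1, 1, 163], "angular": [0, 0, 0], "gripper": -1},
    {"linear": [-1, 1, 163], "angular": [0, 0, 0], "gripper": -1},
    {"linear": [-1, 1, 163], "angular": [0, 0, 0], "gripper": -1},
    {"linear": [-1, 1, 163], "angular": [0, 0, 0], "gripper": -1}
  ],
  "force": 30
}}

```text
time_s: 10.8
position: [0.5283, 0.1844, 0.0736]
tool_rot: [[-0.887, -0.462, 0.003], [-0.462, 0.887, 0.0], [-0.002, -0.001, -1.0]]
ft_force: [-0.0, -0.6, 7.3]
grip_width: 0.0157
```

Run:
```python
from h import *
bp=np.load("bp.npy"); mm=lambda X:(1000*X).round(1)
s=env.observe(); print(s["time_s"],s["position"],s["grip_width"],s["ft_force"],mm(Binv(bp,s["position"])))
p=wrist("w7")
```

```text
10.8 [0.52830682 0.18442026 0.07364402] 0.015702834523863566 [-0.03169391 -0.6360111   7.321522  ] [ 90.2 205.3  73.6]
```

View pics/w7.png

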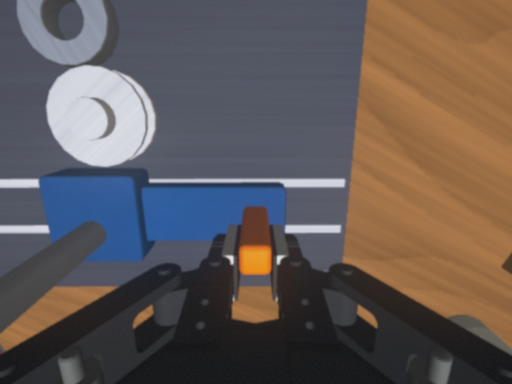

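>>> {"fn": "servo_tool", "kwargs": {
  "commands": [
    {"linear": [0, -8, 0], "angular": [0, 0, 0], "gripper": -1},
    {"linear": [0, -18, 0], "angular": [0, 0, 0], "gripper": -1},
    {"linear": [0, -28, 0], "angular": [0, 0, 0], "gripper": -1},
    {"linear": [0, -38, 0], "angular": [0, 0, 0], "gripper": -1},
    {"linear": [0, -48, 0], "angular": [0, 0, 0], "gripper": -1},
    {"linear": [0, -58, 0], "angular": [0, 0, 0], "gripper": -1},
    {"linear": [0, -68, 0], "angular": [0, 0, 0], "gripper": -1},
    {"linear": [0, -78, 0], "angular": [0, 0, 0], "gripper": -1},
    {"linear": [0, -86, 0], "angular": [0, 0, 0], "gripper": -1},
    {"linear": [0, -92, 0], "angular": [0, 0, 0], "gripper": -1},
    {"linear": [0, -95, 0], "angular": [0, 0, 0], "gripper": -1},
    {"linear": [0, -95, 0], "angular": [0, 0, 0], "gripper": -1}
  ]
}}

```text
time_s: 12.05
position: [0.5724, 0.1002, 0.0736]
tool_rot: [[-0.887, -0.462, 0.003], [-0.462, 0.887, 0.0], [-0.003, -0.001, -1.0]]
ft_force: [0.1, 1.2, 6.0]
grip_width: 0.0153
```

>>> {"fn": "servo_tool", "kwargs": {
  "commands": [
    {"linear": [0, -1, 0], "angular": [0, 0, 0], "gripper": -1},
    {"linear": [0, -2, 0], "angular": [0, 0, 0], "gripper": -1},
    {"linear": [0, -3, 0], "angular": [0, 0, 0], "gripper": -1},
    {"linear": [0, -4, 0], "angular": [0, 0, 0], "gripper": -1},
    {"linear": [0, -4, 0], "angular": [0, 0, 0], "gripper": -1}
  ]
}}

```text
time_s: 12.55
position: [0.5739, 0.0972, 0.0737]
tool_rot: [[-0.887, -0.462, 0.002], [-0.462, 0.887, 0.001], [-0.003, -0.0, -1.0]]
ft_force: [-0.3, 3.9, 6.7]
grip_width: 0.0154
```

>>> {"fn": "servo_tool", "kwargs": {
  "commands": [
    {"linear": [0, -1, 0], "angular": [0, 0, 0], "gripper": -1},
    {"linear": [0, -2, 0], "angular": [0, 0, 0], "gripper": -1},
    {"linear": [0, -2, 0], "angular": [0, 0, 0], "gripper": -1},
    {"linear": [0, -2, 0], "angular": [0, 0, 0], "gripper": -1}
  ]
}}

```text
time_s: 12.95
position: [0.5748, 0.0955, 0.0736]
tool_rot: [[-0.887, -0.462, 0.002], [-0.462, 0.887, 0.001], [-0.003, -0.0, -1.0]]
ft_force: [-0.9, 4.1, 6.0]
grip_width: 0.0157
```

Run:
```python
from h import *
bp=np.load("bp.npy"); mm=lambda X:(1000*X).round(1)
s=env.observe(); print(s["time_s"],s["position"],s["grip_width"],s["ft_force"],mm(Binv(bp,s["position"])))
p=wrist("w8")
p=env.get_image("scene"); cv2.imwrite("pics/s8.png",cv2.resize(p["frame"][130:290,160:380],None,fx=3.3,fy=3.3))
```

```text
12.95 [0.57482148 0.09545159 0.07363466] 0.015720559588209514 [-0.85819093  4.14658922  6.03962146] [ 90.4 104.9  73.6]
```

View pics/s8.png

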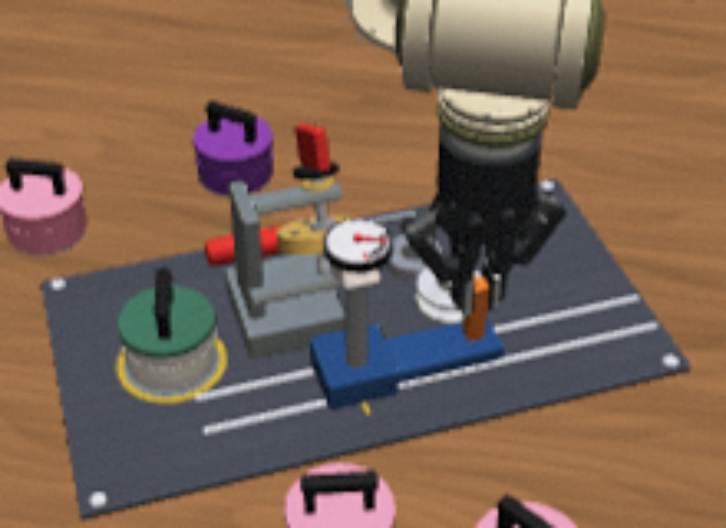

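View pics/w8.png

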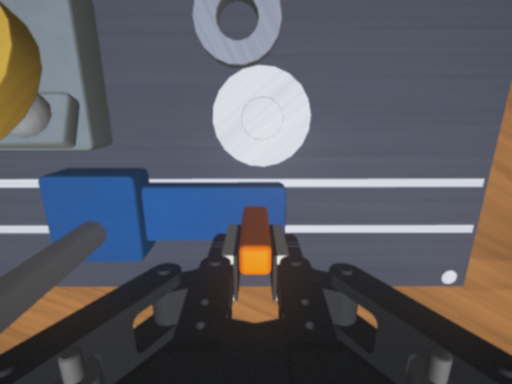

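>>> {"fn": "servo_tool", "kwargs": {
  "commands": [
    {"linear": [0, -1, 0], "angular": [0, 0, 0], "gripper": -1},
    {"linear": [0, -2, 0], "angular": [0, 0, 0], "gripper": -1},
    {"linear": [0, -2, 0], "angular": [0, 0, 0], "gripper": -1}
  ]
}}

```text
time_s: 13.35
position: [0.5748, 0.0954, 0.0736]
tool_rot: [[-0.887, -0.462, 0.001], [-0.462, 0.887, 0.004], [-0.002, 0.003, -1.0]]
ft_force: [-4.3, 12.0, 9.2]
grip_width: 0.0156
```

>>> {"fn": "servo_tool", "kwargs": {
  "commands": [
    {"linear": [0, -1, 0], "angular": [0, 0, 0], "gripper": -1},
    {"linear": [0, -2, 0], "angular": [0, 0, 0], "gripper": -1},
    {"linear": [0, -2, 0], "angular": [0, 0, 0], "gripper": -1}
  ]
}}

```text
time_s: 13.65
position: [0.5748, 0.0953, 0.0736]
tool_rot: [[-0.886, -0.463, -0.001], [-0.463, 0.886, 0.006], [-0.002, 0.006, -1.0]]
ft_force: [-6.7, 21.2, 12.3]
grip_width: 0.0152
```

>>> {"fn": "servo_tool", "kwargs": {
  "commands": [
    {"linear": [0, 4, 0], "angular": [0, 0, 0], "gripper": -1},
    {"linear": [0, 4, 0], "angular": [0, 0, 0], "gripper": 0},
    {"linear": [0, 4, 0], "angular": [0, 0, 0], "gripper": 0},
    {"linear": [0, 4, 0], "angular": [0, 0, 0], "gripper": 0},
    {"linear": [0, 4, 0], "angular": [0, 0, 0], "gripper": 0},
    {"linear": [0, 4, -30], "angular": [0, 0, 0], "gripper": 0},
    {"linear": [0, 4, -75], "angular": [0, 0, 0], "gripper": 0},
    {"linear": [0, 4, -120], "angular": [0, 0, 0], "gripper": 0},
    {"linear": [0, 4, -165], "angular": [0, 0, 0], "gripper": 0},
    {"linear": [0, 4, -190], "angular": [0, 0, 0], "gripper": 0},
    {"linear": [0, 4, -190], "angular": [0, 0, 0], "gripper": 0}
  ]
}}

```text
time_s: 14.75
position: [0.5754, 0.0947, 0.2663]
tool_rot: [[-0.887, -0.462, 0.008], [-0.462, 0.887, -0.0], [-0.007, -0.004, -1.0]]
ft_force: [0.2, -1.1, 0.1]
grip_width: 0.0429
```

Run:
```python
from h import *
s=env.observe(); print(s["time_s"],s["position"],s["grip_width"],s["ft_force"],s["q"])
p=wrist("w9")
p=env.get_image("top"); f=p["frame"]
cv2.imwrite("pics/top9.png",cv2.resize(f[130:250,200:340],None,fx=5,fy=5,interpolation=cv2.INTER_CUBIC))
bp=np.load("bp.npy")
k=B(bp,[.010-.078*np.sin(np.radians(25)),0,.1+.078*np.cos(np.radians(25))])
print((proj(p,k)-[200,130])*5,(proj(p,B(bp,[.01,0,.1]))-[200,130])*5)
```

```text
14.75 [0.57536815 0.0946858  0.2662623 ] 0.042873234398069913 [ 0.24826717 -1.06719581  0.10944505] [-2.27995557e+00  2.41579847e+01  6.65629515e+01  6.26808417e-05
  8.88468979e+01 -1.19787018e+02]
[376.74300167 404.90886779] [342.07874444 354.66613551]
```

View pics/w9.png

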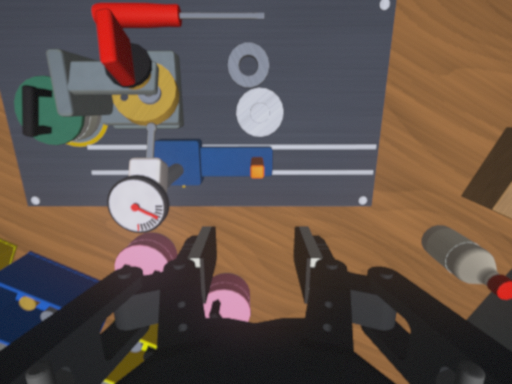

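View pics/top9.png

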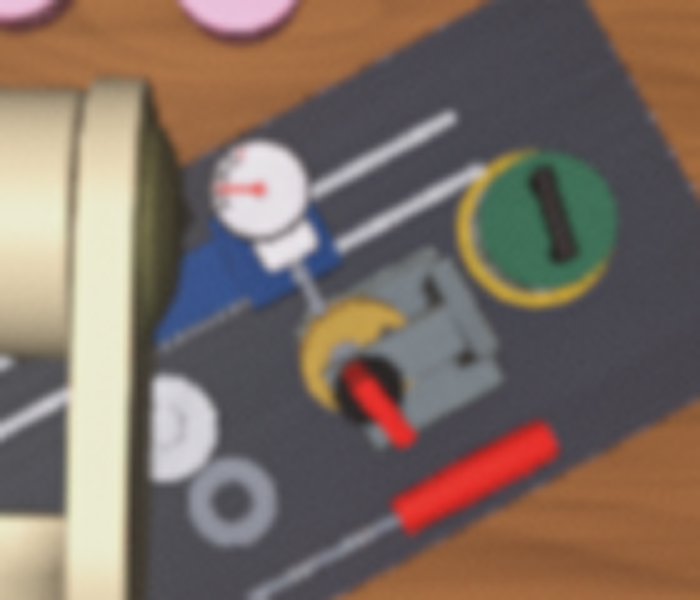

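```bash
cat >> h.py <<'E'
c25,s25=np.cos(np.radians(25)),np.sin(np.radians(25))
def knobframe(bp,phi,dx=(0,0,0)):
    x,y,a=bp; Rb=np.array([[np.cos(a),-np.sin(a),0],[np.sin(a),np.cos(a),0],[0,0,1]])
    W=Rb@np.array([[c25,0,-s25],[0,1,0],[s25,0,c25]])
    R=W@Rn.from_euler('z',phi,degrees=True).as_matrix()
    G=B(bp,[.010-.078*s25,0,.1+.078*c25])+np.array(dx)
    return G,R
def barmask(p,G,R):
    P=[proj(p,G+R@np.array([x,y,z])) for x in(-.021,.021) for y in(-.006,.006) for z in(-.020,.014)]
    m=np.zeros(p["frame"].shape[:2],np.uint8); 
    h=cv2.convexHull((np.array(P)*16).round().astype(np.int32)); cv2.fillConvexPoly(m,h,1,cv2.LINE_8,4); return m>0
def redmask(p):
    h=cv2.cvtColor(p["frame"],cv2.COLOR_BGR2HSV); return ((h[...,0]<8)|(h[...,0]>172))&(h[...,1]>170)&(h[...,2]>70)
E
python3 - <<'E'
from h import *
bp=np.load("bp.npy")
ims=[]
for n in("top","scene"):
    p=env.get_image(n); m=redmask(p); g=proj(p,knobframe(bp,0)[0])
    k,l=cv2.connectedComponents(m.astype(np.uint8)); 
    best=min(range(1,k),key=lambda i:np.hypot(*(np.argwhere(l==i).mean(0)[::-1]-g)) if (l==i).sum()>20 else 1e9)
    m=l==best; print(n,m.sum(),np.argwhere(m).mean(0)[::-1],g); ims.append((p,m))
def cost(v):
    G,R=knobframe(bp,v[0],np.array(v[1:])/1000)
    return [ (barmask(p,G,R)&m).sum()/(barmask(p,G,R)|m).sum() for p,m in ims]
from scipy.optimize import differential_evolution
for s in range(-90,90,15): print(s,np.round(cost([s,0,0,0]),2))
r=differential_evolution(lambda v:-sum(cost(v))+.002*np.sum(np.square(v[1:]))/4,[(-90,90),(-8,8),(-8,8),(-8,8)],seed=1,maxiter=60); print(r.x,cost(r.x))
E
```

```text
top 89 [275.08988764 210.29213483] [275.34860033 210.98177356]
scene 118 [254.47457627 173.94067797] [254.36598457 173.82295015]
-90 [0.26 0.45]
-75 [0.25 0.45]
-60 [0.25 0.49]
-45 [0.28 0.55]
-30 [0.35 0.71]
-15 [0.46 0.59]
0 [0.64 0.8 ]
15 [0.62 0.64]
30 [0.5  0.54]
45 [0.37 0.46]
60 [0.3  0.46]
75 [0.27 0.46]
[ 2.18282598 -2.738152   -1.32390335 -0.18232836] [np.float64(0.6691729323308271), np.float64(0.8740740740740741)]
```

Run:
```python
from h import *
bp=np.load("bp.npy"); G,R=knobframe(bp,4,(-.002,-.001,0)); print(G)
Rt=R@np.diag([1,-1,-1.]); P=G+.11*R[:,2]; print(P)
s=env.observe(); delta(P,Rt); print(Rn.from_matrix(s["tool_rot"].T@Rt).as_euler('ZYX',degrees=True))
```

```text
[ 0.52067031 -0.05093887  0.17069201]
[ 0.47942641 -0.07238825  0.27038586]
lin [ 161.  -104.6   -9.4] ang [-38.3  -1.5 171.9]
[175.57273842  25.07814862  -1.96870879]
```

>>> {"fn": "servo_tool", "kwargs": {
  "commands": [
    {"linear": [161, -105, -9], "angular": [-38.3, -1.5, 171.9], "gripper": 0},
    {"linear": [161, -105, -9], "angular": [-38.3, -1.5, 171.9], "gripper": 0},
    {"linear": [161, -105, -9], "angular": [-38.3, -1.5, 171.9], "gripper": 0},
    {"linear": [161, -105, -9], "angular": [-38.3, -1.5, 171.9], "gripper": 0},
    {"linear": [161, -105, -9], "angular": [-38.3, -1.5, 171.9], "gripper": 0},
    {"linear": [161, -105, -9], "angular": [-38.3, -1.5, 171.9], "gripper": 0},
    {"linear": [161, -105, -9], "angular": [-38.3, -1.5, 171.9], "gripper": 0},
    {"linear": [161, -105, -9], "angular": [-38.3, -1.5, 171.9], "gripper": 0},
    {"linear": [161, -105, -9], "angular": [-38.3, -1.5, 171.9], "gripper": 0},
    {"linear": [161, -105, -9], "angular": [-38.3, -1.5, 171.9], "gripper": 0},
    {"linear": [161, -105, -9], "angular": [-38.3, -1.5, 171.9], "gripper": 0},
    {"linear": [161, -105, -9], "angular": [-38.3, -1.5, 171.9], "gripper": 0},
    {"linear": [161, -105, -9], "angular": [-38.3, -1.5, 171.9], "gripper": 0},
    {"linear": [161, -105, -9], "angular": [-38.3, -1.5, 171.9], "gripper": 0},
    {"linear": [161, -105, -9], "angular": [-38.3, -1.5, 171.9], "gripper": 0},
    {"linear": [161, -105, -9], "angular": [-38.3, -1.5, 171.9], "gripper": 0},
    {"linear": [161, -105, -9], "angular": [-38.3, -1.5, 171.9], "gripper": 0},
    {"linear": [161, -105, -9], "angular": [-38.3, -1.5, 171.9], "gripper": 0},
    {"linear": [161, -105, -9], "angular": [-38.3, -1.5, 171.9], "gripper": 0},
    {"linear": [161, -105, -9], "angular": [-38.3, -1.5, 171.9], "gripper": 0}
  ]
}}

```text
time_s: 16.95
position: [0.4796, -0.0726, 0.27]
tool_rot: [[0.734, 0.571, 0.368], [0.533, -0.82, 0.208], [0.421, 0.043, -0.906]]
ft_force: [0.1, 0.3, -0.4]
grip_width: 0.0425
```

Run:
```python
from h import *
bp=np.load("bp.npy"); G,R=knobframe(bp,4,(-.002,-.001,0))
delta(G+.11*R[:,2],R@np.diag([1,-1,-1.])); print(env.observe()["q"])
```

```text
lin [ 0.1 -0.2 -0.4] ang [-0.9 -0.1  3.7]
[-34.41001044   7.16909343  94.10897405  24.02195032  68.93854968
  13.37593155]
```

>>> {"fn": "servo_tool", "kwargs": {
  "commands": [
    {"linear": [0, 0, 0], "angular": [-0.9, 0, 3.7], "gripper": 0},
    {"linear": [0, 0, 0], "angular": [-0.9, 0, 3.7], "gripper": 0},
    {"linear": [0, 0, 0], "angular": [-0.9, 0, 3.7], "gripper": 0}
  ]
}}

```text
time_s: 17.25
position: [0.4799, -0.0726, 0.2706]
tool_rot: [[0.764, 0.524, 0.376], [0.487, -0.851, 0.196], [0.423, 0.033, -0.905]]
ft_force: [0.9, 0.3, 0.3]
grip_width: 0.0425
```

Run:
```python
from h import *
bp=np.load("bp.npy")
s=env.observe(); print(s["time_s"],s["q"].round(1))
p=wrist("w10")
m=redmask(p); g=proj(p,knobframe(bp,0)[0]); print(g)
k,l,st,ce=cv2.connectedComponentsWithStats(m.astype(np.uint8)); print(st[1:][st[1:,4]>50],ce[1:][st[1:,4]>50])
i=min([i for i in range(1,k) if st[i,4]>100],key=lambda i:np.hypot(*(ce[i]-g))); m=l==i
def cost(v):
    G,R=knobframe(bp,v[0],np.array([*v[1:],0])/1000); b=barmask(p,G,R)
    return (b&m).sum()/(b|m).sum()
from scipy.optimize import differential_evolution
r=differential_evolution(lambda v:-cost(v),[(-30,40),(-10,10),(-10,10)],seed=1,maxiter=60); print(r.x,cost(r.x))
G,R=knobframe(bp,r.x[0],np.array([*r.x[1:],0])/1000)
f=p["frame"].copy(); cs=cv2.findContours(barmask(p,G,R).astype(np.uint8),0,2)[0]; cv2.drawContours(f,cs,-1,(255,255,0),1)
cv2.imwrite("pics/w10o.png",f)
```

```text
17.25 [-34.2   6.9  94.4  23.8  68.   16.9]
[253.52511611 188.83212318]
[[247 164  16  51 613]
 [238 243  56  20 897]] [[254.52528548 189.18597064]
 [266.61315496 252.06911929]]
[5.81253139 2.12346905 0.48977044] 0.7478580171358629
```

View pics/w10o.png

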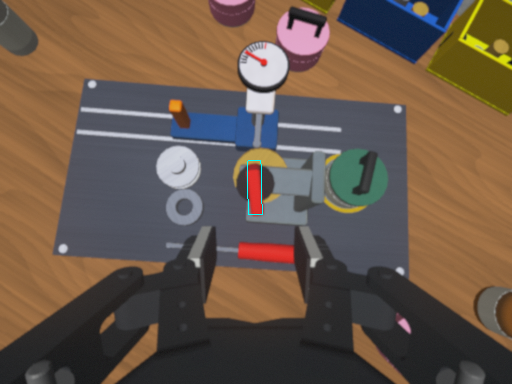

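Run:
```python
from h import *
p=wrist(); f=p["frame"]
cv2.imwrite("pics/w10c.png",cv2.resize(f[30:230,200:300],None,fx=5,fy=3*1.0,interpolation=cv2.INTER_CUBIC) if 0 else cv2.resize(f[140:225,205:305],None,fx=7,fy=7,interpolation=cv2.INTER_CUBIC))
m=redmask(p); m[235:]=0; ys,xs=np.nonzero(m)
for a in(170,180,190,200,210): print(a,xs[ys==a].min() if (ys==a).any() else 0,xs[ys==a].max())
```

```text
170 247 258
180 247 259
190 248 260
200 250 261
210 251 262
```

View pics/w10c.png

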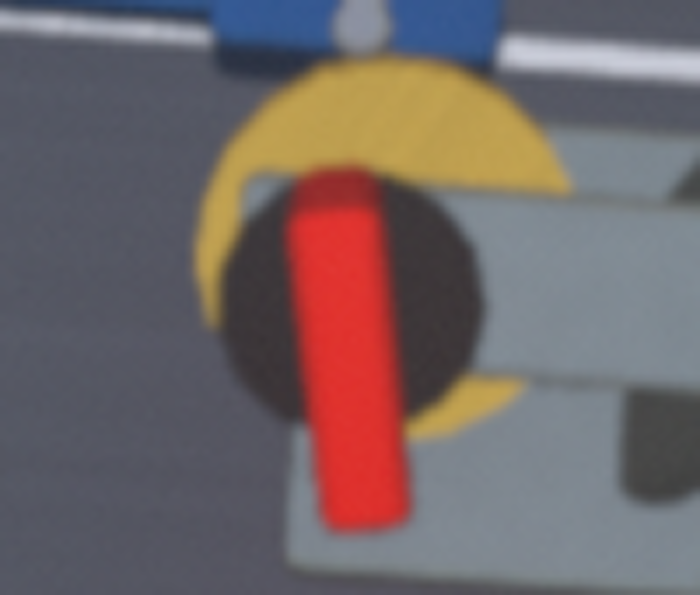

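Run:
```python
from h import *
bp=np.load("bp.npy"); s=env.observe(); p=wrist(); R=s["tool_rot"]
G,K=knobframe(bp,4); w=K[:,2]
o,d=ray(p,255,191.9)
for h in (.014,):
    t=((G+h*w-o)@w)/(d@w); X=o+t*d; print("tool coords of bar top mm",(1000*R.T@(X-s["position"])).round(1))
print("G tool",(1000*R.T@(G-s["position"])).round(1), "cam axis px",proj(p,B(bp,[.01,0,.1])))
```

```text
tool coords of bar top mm [ 2.6  1.1 97.3]
G tool [  1.3  -0.5 111.2] cam axis px [253.50583669 171.04011267]
```

>>> {"fn": "servo_tool", "kwargs": {
  "commands": [
    {"linear": [2, 0.5, 35], "angular": [0, 0, -5.8], "gripper": 0},
    {"linear": [2, 0.5, 65], "angular": [0, 0, -5.8], "gripper": 0},
    {"linear": [2, 0.5, 90], "angular": [0, 0, -5.8], "gripper": 0},
    {"linear": [2, 0.5, 105], "angular": [0, 0, -5.8], "gripper": 0},
    {"linear": [2, 0.5, 113], "angular": [0, 0, -5.8], "gripper": 0},
    {"linear": [2, 0.5, 113], "angular": [0, 0, -5.8], "gripper": 0},
    {"linear": [2, 0.5, 113], "angular": [0, 0, -5.8], "gripper": 0}
  ],
  "force": 40
}}

```text
time_s: 18.1
position: [0.5246, -0.0503, 0.1705]
tool_rot: [[0.708, 0.597, 0.378], [0.569, -0.799, 0.195], [0.418, 0.078, -0.905]]
ft_force: [-0.5, -0.1, 0.9]
grip_width: 0.0428
```

Run:
```python
from h import *
s=env.observe(); print(s["time_s"],s["q"].round(1),s["ft_force"])
p=wrist("w11")
p=env.get_image("scene"); cv2.imwrite("pics/s11.png",cv2.resize(p["frame"][120:280,180:360],None,fx=4,fy=3.7))
```

```text
18.1 [-28.2  17.3  99.4  26.6  51.6   9.4] [-0.46452978 -0.06530086  0.94490409]
```

View pics/w11.png

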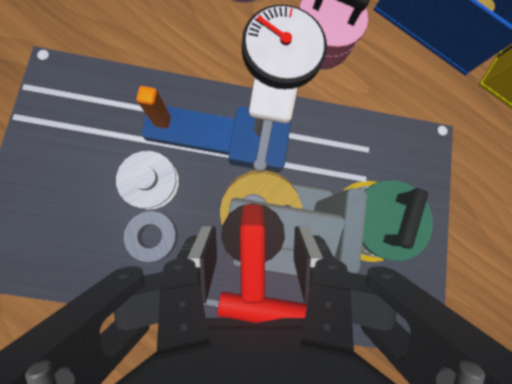

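View pics/s11.png

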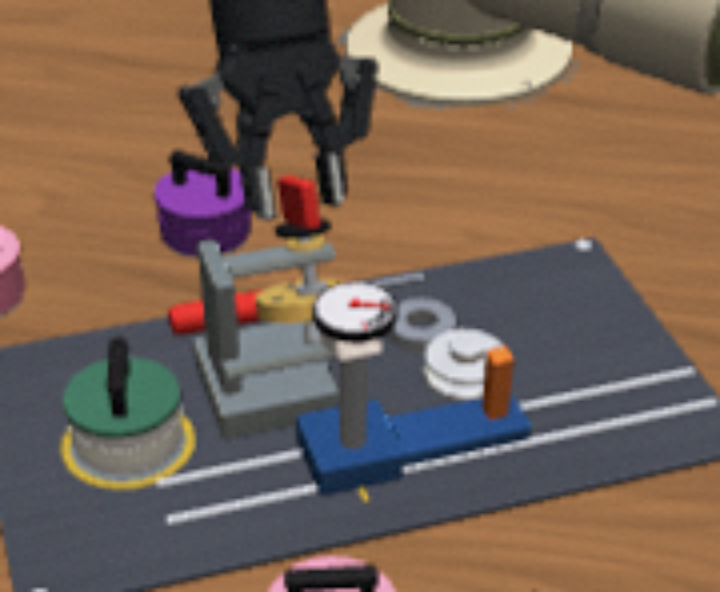

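>>> {"fn": "servo_tool", "kwargs": {
  "commands": [
    {"linear": [0, 0, 0], "angular": [0, 0, 0], "gripper": -1},
    {"linear": [0, 0, 0], "angular": [0, 0, 0], "gripper": -1},
    {"linear": [0, 0, 0], "angular": [0, 0, 0], "gripper": -1},
    {"linear": [0, 0, 0], "angular": [0, 0, 0], "gripper": -1},
    {"linear": [0, 0, 0], "angular": [0, 0, 0], "gripper": -1},
    {"linear": [0, 0, 0], "angular": [0, 0, 0], "gripper": -1}
  ],
  "force": 40
}}

```text
time_s: 18.8
position: [0.5239, -0.0494, 0.1704]
tool_rot: [[0.708, 0.597, 0.377], [0.569, -0.798, 0.196], [0.418, 0.076, -0.905]]
ft_force: [-6.5, 2.0, 7.0]
grip_width: 0.0112
```

```bash
cat >> h.py <<'E'
def dial(p,f=None):
    """pointer angle from a picture with cam_to_world"""
    bp=np.load("bp.npy")
E
python3 - <<'E'
from h import *
s=env.observe(); print(s["time_s"],s["grip_width"],s["ft_force"],s["wrist_torque"],s["position"])
p=wrist("w12"); bp=np.load("bp.npy"); R=s["tool_rot"]
print((1000*R.T@(knobframe(bp,0)[0]-s["position"])).round(1)," axis in tool",R.T@knobframe(bp,0)[1][:,2])
E
```

```text
18.8 0.011169438229388132 [-6.47659624  2.01388596  6.95880375] [0.50490552 0.65352613 0.29210198] [ 0.52387336 -0.04944292  0.17038318]
[-1.  -0.3 -0.8]  axis in tool [ 2.80753295e-03  2.59287752e-04 -9.99996025e-01]
```

View pics/w12.png

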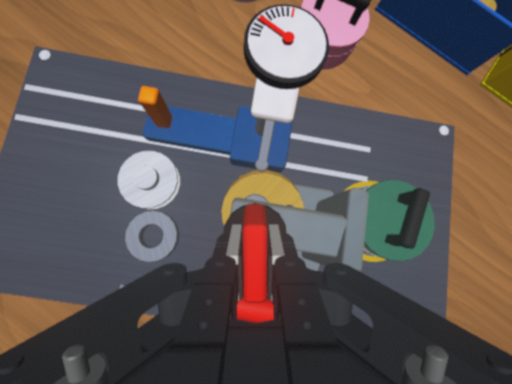

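>>> {"fn": "servo_tool", "kwargs": {
  "commands": [
    {"linear": [0, 0, 0], "angular": [0, 0, -4], "gripper": -1},
    {"linear": [0, 0, 0], "angular": [0, 0, -10], "gripper": -1},
    {"linear": [0, 0, 0], "angular": [0, 0, -16], "gripper": -1},
    {"linear": [0, 0, 0], "angular": [0, 0, -22], "gripper": -1},
    {"linear": [0, 0, 0], "angular": [0, 0, -28], "gripper": -1},
    {"linear": [0, 0, 0], "angular": [0, 0, -34], "gripper": -1},
    {"linear": [0, 0, 0], "angular": [0, 0, -40], "gripper": -1},
    {"linear": [0, 0, 0], "angular": [0, 0, -46], "gripper": -1},
    {"linear": [0, 0, 0], "angular": [0, 0, -52], "gripper": -1},
    {"linear": [0, 0, 0], "angular": [0, 0, -58], "gripper": -1},
    {"linear": [0, 0, 0], "angular": [0, 0, -60], "gripper": -1},
    {"linear": [0, 0, 0], "angular": [0, 0, -60], "gripper": -1}
  ]
}}

```text
time_s: 20.05
position: [0.5227, -0.0489, 0.17]
tool_rot: [[-0.165, 0.912, 0.374], [0.976, 0.096, 0.198], [0.145, 0.398, -0.906]]
ft_force: [-13.2, 2.2, 9.6]
grip_width: 0.0113
```

Run:
```python
from h import *
s=env.observe(); print(s["time_s"],s["grip_width"],s["ft_force"],s["wrist_torque"],s["position"],s["q"].round(1))
p=wrist("w13"); bp=np.load("bp.npy"); R=s["tool_rot"]
print((1000*R.T@(knobframe(bp,0)[0]-s["position"])).round(1)," axis in tool",R.T@knobframe(bp,0)[1][:,2])
p=env.get_image("scene"); cv2.imwrite("pics/s13.png",cv2.resize(p["frame"][120:280,180:360],None,fx=4,fy=3.7,interpolation=cv2.INTER_CUBIC))
```

```text
20.05 0.011323084166481392 [-13.24641992   2.1621792    9.5911321 ] [0.6656734  1.41271396 0.64211849] [ 0.52273436 -0.04886054  0.17000329] [-28.2  17.2  99.6  26.6  51.7 -50.6]
[-0.9  0.1 -0.9]  axis in tool [ 2.76777276e-03 -1.62469480e-05 -9.99996170e-01]
```

View pics/w13.png

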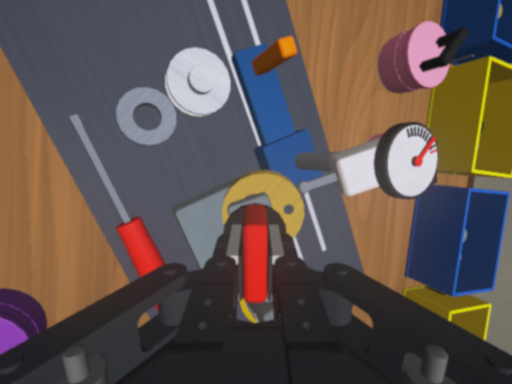

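View pics/s13.png

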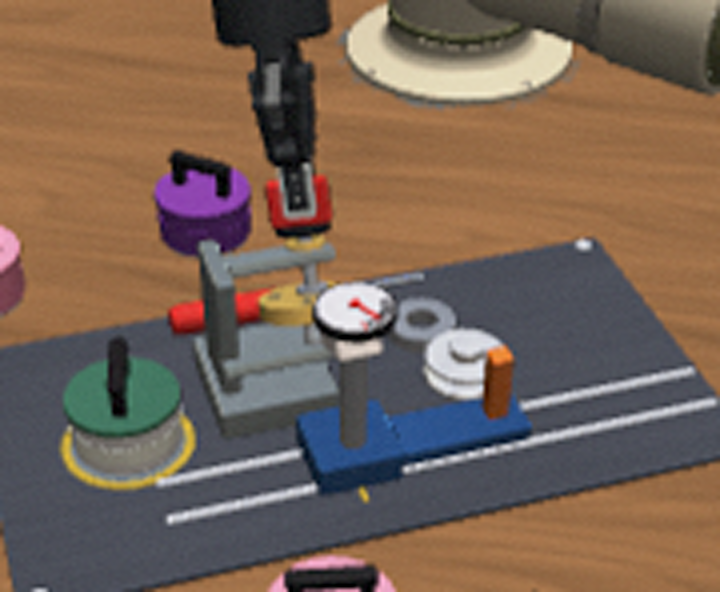

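>>> {"fn": "servo_tool", "kwargs": {
  "commands": [
    {"linear": [0, 0, -1], "angular": [0, 0, -4], "gripper": -1},
    {"linear": [0, 0, -1], "angular": [0, 0, -10], "gripper": -1},
    {"linear": [0, 0, -1], "angular": [0, 0, -16], "gripper": -1},
    {"linear": [0, 0, -1], "angular": [0, 0, -22], "gripper": -1},
    {"linear": [0, 0, -1], "angular": [0, 0, -28], "gripper": -1},
    {"linear": [0, 0, -1], "angular": [0, 0, -34], "gripper": -1},
    {"linear": [0, 0, -1], "angular": [0, 0, -40], "gripper": -1},
    {"linear": [0, 0, -1], "angular": [0, 0, -46], "gripper": -1},
    {"linear": [0, 0, -1], "angular": [0, 0, -52], "gripper": -1},
    {"linear": [0, 0, -1], "angular": [0, 0, -56], "gripper": -1},
    {"linear": [0, 0, -1], "angular": [0, 0, -60], "gripper": -1},
    {"linear": [0, 0, -1], "angular": [0, 0, -60], "gripper": -1}
  ]
}}

```text
time_s: 21.35
position: [0.5217, -0.0496, 0.1695]
tool_rot: [[-0.874, 0.313, 0.372], [0.404, 0.893, 0.197], [-0.27, 0.322, -0.907]]
ft_force: [-11.9, -1.9, -0.2]
grip_width: 0.0113
```

Run:
```python
from h import *
s=env.observe(); print(s["time_s"],s["grip_width"],s["ft_force"],s["wrist_torque"],s["position"],s["q"].round(1))
p=wrist("w14")
p=env.get_image("top"); cv2.imwrite("pics/t14.png",cv2.resize(p["frame"][150:230,215:295],None,fx=7,fy=7,interpolation=cv2.INTER_CUBIC))
```

```text
21.35 0.011277687198240025 [-11.85457915  -1.93779044  -0.15047071] [-0.32311275  1.75703224  0.36252514] [ 0.52172526 -0.04956793  0.16948615] [ -28.3   17.2   99.6   26.4   51.8 -110.6]
```

View pics/w14.png

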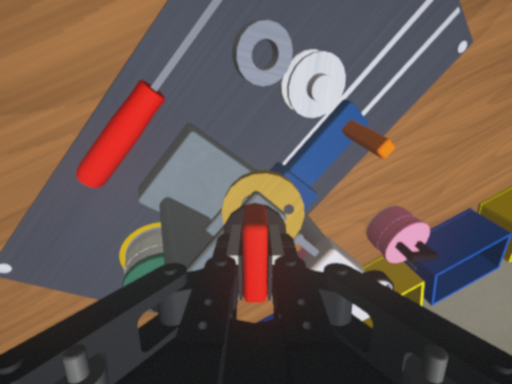

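View pics/t14.png

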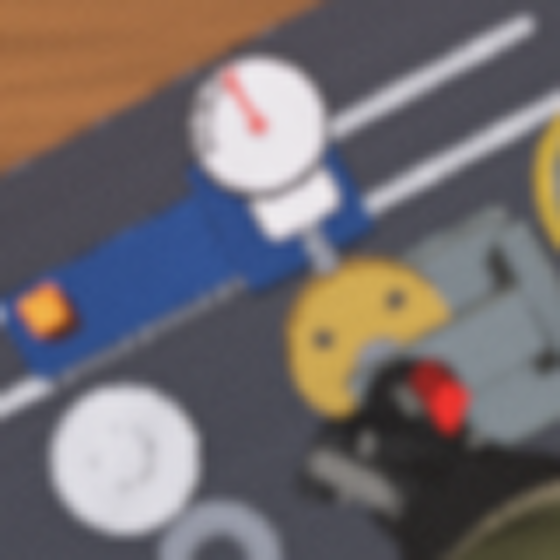

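>>> {"fn": "servo_tool", "kwargs": {
  "commands": [
    {"linear": [0, 0, 0], "angular": [0, 0, 0], "gripper": 0},
    {"linear": [0, 0, 0], "angular": [0, 0, 0], "gripper": 0},
    {"linear": [0, 0, 0], "angular": [0, 0, 0], "gripper": 0},
    {"linear": [0, 0, 0], "angular": [0, 0, 0], "gripper": 0},
    {"linear": [0, 0, -20], "angular": [0, 0, 0], "gripper": 0},
    {"linear": [0, 0, -50], "angular": [0, 0, 0], "gripper": 0},
    {"linear": [0, 0, -90], "angular": [0, 0, 0], "gripper": 0},
    {"linear": [0, 0, -120], "angular": [0, 0, 0], "gripper": 0},
    {"linear": [0, 0, -120], "angular": [0, 0, 0], "gripper": 0}
  ]
}}

```text
time_s: 22.35
position: [0.4791, -0.0747, 0.2831]
tool_rot: [[-0.869, 0.314, 0.384], [0.407, 0.893, 0.191], [-0.283, 0.322, -0.904]]
ft_force: [0.4, -0.0, 0.3]
grip_width: 0.0427
```

Run:
```python
from h import *
s=env.observe(); print(s["time_s"],s["grip_width"],s["ft_force"],s["position"],s["q"].round(1))
p=wrist("w15")
p=env.get_image("top"); cv2.imwrite("pics/t15.png",cv2.resize(p["frame"][140:230,200:330],None,fx=6,fy=6,interpolation=cv2.INTER_CUBIC))
p=env.get_image("scene"); cv2.imwrite("pics/s15.png",cv2.resize(p["frame"][150:270,180:350],None,fx=4.5,fy=4.5,interpolation=cv2.INTER_CUBIC))
```

```text
22.35 0.04265003384729258 [ 0.40041015 -0.0359221   0.33821061] [ 0.4790827  -0.07470019  0.28306306] [ -34.5    6.    93.3   23.6   69.4 -108.5]
```

View pics/w15.png

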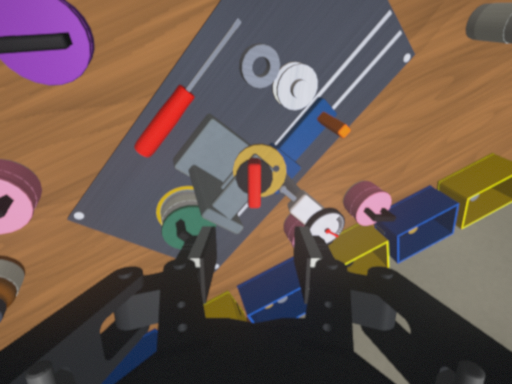

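View pics/t15.png

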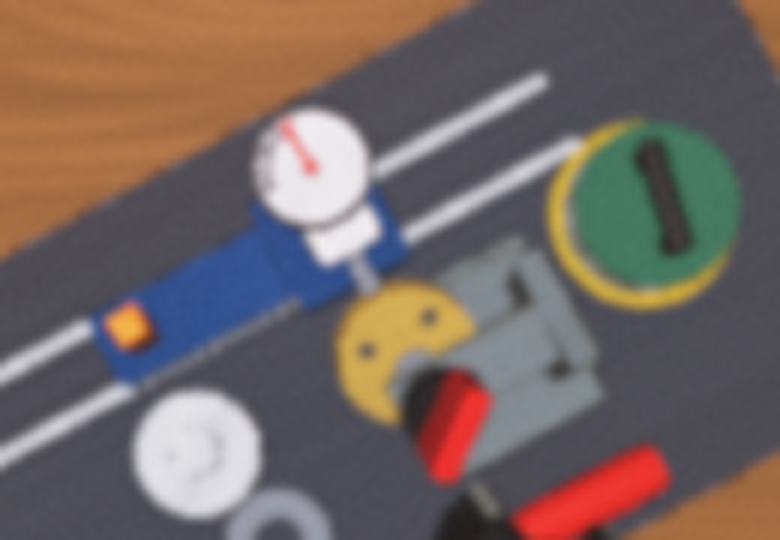

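View pics/s15.png

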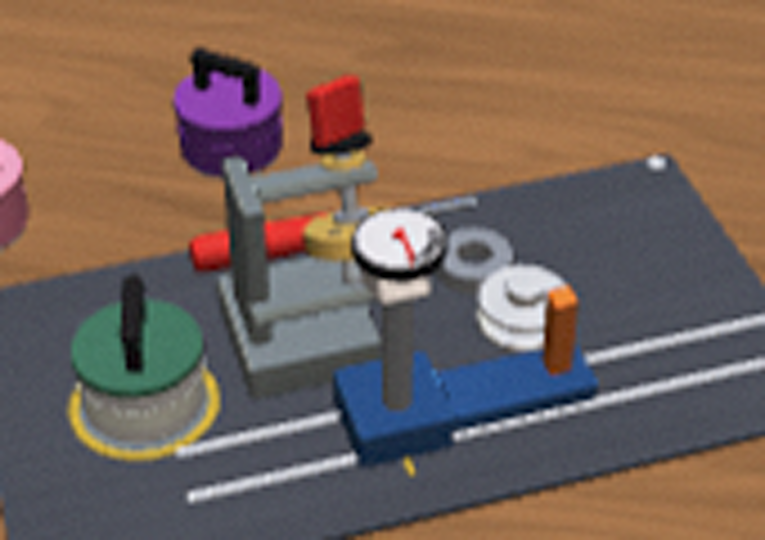

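Run:
```python
from h import *
bp=np.load("bp.npy"); t=lambda U,V:((U+.5)/6-.5+200,(V+.5)/6-.5+140)
p=env.get_image("top")
a=Binv(bp,atz(p,*t(312,170),.173)); b=Binv(bp,atz(p,*t(285,121),.173)); print(a,b,np.arctan2(b[0]-a[0],b[1]-a[1]))
D=B(bp,[.104,0,.29]); print(D); delta(D,Rdown(65))
```

```text
[0.10045767 0.00060161 0.173     ] [0.12412885 0.00068074 0.173     ] 1.5674533268976432
[0.63531225 0.00864191 0.29      ]
lin [-106.3  126.3   64.4] ang [19.6 15.7  2.7]
```

>>> {"fn": "servo_tool", "kwargs": {
  "commands": [
    {"linear": [-106, 126, 64], "angular": [19.6, 15.7, 2.7], "gripper": 0},
    {"linear": [-106, 126, 64], "angular": [19.6, 15.7, 2.7], "gripper": 0},
    {"linear": [-106, 126, 64], "angular": [19.6, 15.7, 2.7], "gripper": 0},
    {"linear": [-106, 126, 64], "angular": [19.6, 15.7, 2.7], "gripper": 0},
    {"linear": [-106, 126, 64], "angular": [19.6, 15.7, 2.7], "gripper": 0},
    {"linear": [-106, 126, 64], "angular": [19.6, 15.7, 2.7], "gripper": 0},
    {"linear": [-106, 126, 64], "angular": [19.6, 15.7, 2.7], "gripper": 0}
  ]
}}

```text
time_s: 23.25
position: [0.6342, 0.0077, 0.2909]
tool_rot: [[-0.906, 0.424, 0.001], [0.424, 0.906, -0.002], [-0.001, -0.001, -1.0]]
ft_force: [-0.4, 0.3, 0.6]
grip_width: 0.0425
```

Run:
```python
from h import *
s=env.observe(); print(s["time_s"],s["position"])
bp=np.load("bp.npy")
p=wrist("w16"); d=proj(p,B(bp,[.102,0,.172])).round().astype(int); print(d)
x,y=d; f=p["frame"][max(0,y-70):y+70,max(0,x-80):x+80]; print(max(0,x-80),max(0,y-70))
cv2.imwrite("pics/w16c.png",cv2.resize(f,None,fx=4,fy=4,interpolation=cv2.INTER_CUBIC))
```

```text
23.25 [0.63422984 0.00771424 0.29094771]
[255 186]
175 116
```

View pics/w16.png

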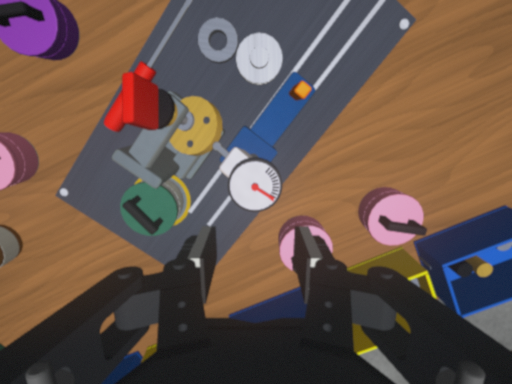

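View pics/w16c.png

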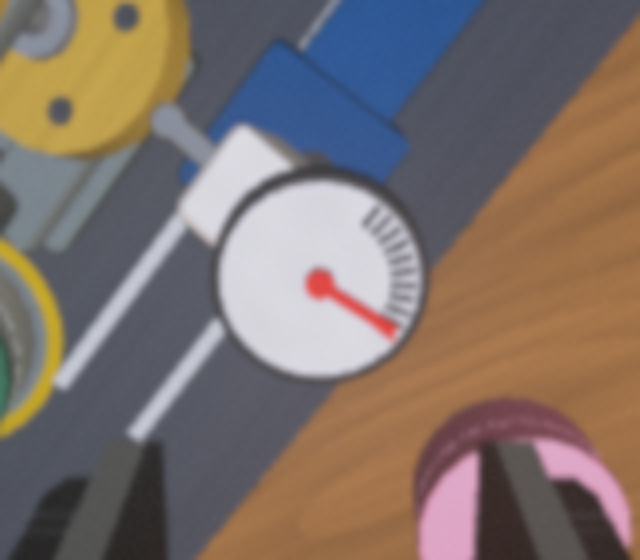

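Run:
```python
from h import *
env.close_job(); s=env.observe(); print(s["time_s"],s["ft_force"])
```

```text
the job is handed in; nothing more can be done
the job is handed in; nothing more can be done
```

I completed all three steps and handed the job in at about 23 s. The hand-in gives no verdict, so the results below are from my own checks.

1. **Tin:** I slid it by its handle round the upright of the centres into the yellow ring and let go. The top and wrist pictures put it about 1–3 mm from the ring's centre, upright and unlifted.
2. **Carriage:** I slid it by the orange post until the push force rose to about 22 N with no more movement. The post then stood at bed y 105 mm, which is where it should be at the stop.
3. **Cam:** I turned it about 120° counter-clockwise by the red knob and let go. In the close wrist view the pointer stands about 87° (1.52 rad) from the zero tick. A coarser top view gave 1.57 rad. Both fit the 1.50 maximum within reading error. The two holes in the cam lie evenly about the plunger, to about 1°.

The last pictures showed the bystanders in view where they started, and the wrist force was near zero with the gripper clear. I did not measure the bystanders' shift numerically, and the oil bottle, carton and wrench were out of the last pictures. The final state read after the hand-in was refused, so I have nothing measured after that moment.

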